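# Grade three chain tensioners by squeezing and kit the sound one

## Robot

A 6-joint arm with a two-finger parallel gripper is mounted at the origin on a cart in front of the work surface, level with it; the furniture and walls round the work are solid. World frame = base frame: x ahead of the robot, y to its left, z up, the work surface at z = 0. Lengths are in mm, angles in rad, forces in N, time in s.
With the tool pointing down it reaches from about 350 to 975 mm from the base axis. Payload 4.9 kg.
Tool frame: the origin (TCP) lies midway between the tips of the shut fingers; the grasp point (between the pads) lies 19 mm behind it; x points along the fingers, y is the direction in which the jaws open and shut, and the axes are right-handed (so a half turn about x gives the same grasp; the last joint's range is limited). The gripper opens to 85 mm and grips with 20 to 120 N. Pads are 22 mm wide; open, the fingers measure 114 mm over their backs; the gripper's body (76 mm by 85 mm) begins 54 mm behind the grasp point. The pads swing forward as they close: fully open they stand 13 mm farther back than shut.
Start: joints at [1.018, 0.053, 1.613, -0, 1.476, -0.119], TCP at [262.689, 567.094, 231.304] pointing down, gripper open.
Joint ranges: [-3.01, 3.01], [-1.01, 2.22], [0.06, 2.58], [-1.02, 4.17], [0.09, 2.62], [-3.14, 3.14]. Speed limits (rad/s): [2.57, 2.57, 3.14, 3.14, 3.14, 3.14].

## Interface

Orientations are given as a 3x3 rotation matrix whose columns are the frame's x, y, z axes.
In Python, from rig import * gives the robot as it stands. The module is installed in compiled form; this text tells all that it offers.
- The arm moves only by the tool carry_out, never from a script. Its argument "increments" is a list of rows, each a list of 3 entries, a list of its own where there are three numbers: the turn, a rotation vector about the tool's x, y, z in degrees, then the shift along the tool's x, y, z in m, then the gripper command: -1 is fully open, 1 is shut, values between are in proportion. In form: [[[ax, ay, az], [tx, ty, tz], claw], ...]. A call has 1 to 5 rows; each row shifts and turns the commanded pose from where the row before left it, along the tool's axes as they then stand; what a row does not reach is not made up. A row lasts 1/8 s, in which the tool goes at most 62.5 mm and 10.7 degrees, less where a joint would pass 70% of its speed; a pose out of reach is approached as far as the arm can. A call is refused whole if a number of a shift passes 0.0625 or a number of a turn 10.7, either way. A call with a gripper value outside its range is refused whole. The fingers move at their own pace and stop on an object; the grip force is fixed at half the most. Time passes only in rows, so rows that do not move let the fingers close. It gives the time, the measured TCP pose, the force and the opening at its end, in the units of the state.
- get_state(): the state, without advancing time (a new reading comes with each control period).
- capture(name): name is "scene" or "top" or "wrist"; returns a dict with "img" (384x512x3 uint8, red, green, blue), "depth" (384x512 float32, mm along the optical axis (not along the pixel's ray), 0 where there is no reading), "mtx" (3x3 intrinsics, pixels), "distortion" ([k1, k2, p1, p2, k3] as OpenCV has them; the pictures are not rectified), "pose" (4x4, takes a point from camera to world coordinates). Camera axes: x right, y down, z forward; pixel columns grow to the right and rows downward; lengths in mm; the calibration is good to about 2 mm. A picture is of the moment at which its call begins.
- close_job(): hands the job in, once; it reports no verdict.
The state is a dict: "clock": time; "q": joint angles; "joint_velocities": joint speeds; "tau": joint torques, N m; "tool_pos": TCP position; "eef_rot": TCP orientation; "force": force on the tool from outside, world axes, zero at the start; "moment": the same for the moment, N m; "finger_gap": finger opening in mm.
Only numpy, scipy, OpenCV 4.12 (cv2) and the standard library are available. Lean on these libraries where they do the work, as an engineer would, in place of code of your own. Each camera call takes 0.05 s, during which the arm holds its last target.

## Task

Three chain tensioners hang by their eyes on the peg rack: one has a tired spring, one is sticking stiff and one is sound. Squeeze each end to end with about 12 N and see how far its plunger gives: the sound one gives less than the tired one and more than the stiff one. With that same squeeze lift the sound one off its peg by its ends, stand it on its foot on the open bench and let go; then take it across the barrel, since held by the ends it will not go between the tray's cheeks, and set it down gently on its foot in the middle bay of the kit tray. Leave the other two hanging on their pegs.

Things in the scene. Friction and masses are not known exactly. Their poses are not given: they have to be found in the camera images.
- tensioner_a: chain tensioner, 0.17 kg, hanging upright by its eye on a rack peg. Foot 24 mm (x) by 39 mm (y); on it a 24 mm thick aluminium barrel along y, axis 24 mm above the foot's underside, y = -26 to +13 mm. Flat dark rear plug at y = -30 mm, flat tip of the sprung steel plunger (13.6 mm thick) at y = +30 mm: 60 mm overall. Origin: foot's underside at mid-length; +y to the plunger tip, z up
- tensioner_b: second chain tensioner, looks exactly like tensioner_a, same sizes and frame; only the springs differ. Which tensioner hangs on which peg changes from start to start. The eye on top is a tube along x, 14 mm long, outside 23 mm, inside 15 mm, its centre 44.5 mm above the foot's underside at y = -5.5 mm, its top at 56 mm
- tensioner_c: third chain tensioner, looks exactly like tensioner_a, same sizes and frame; only the springs differ. While hanging, the tensioners' foot undersides are 71 mm and barrel axes 95 mm above the bench, and their y lies along the rack's y
- plunger_a (a joint): how far the plunger of tensioner_a is pushed into its barrel, m: 0 fully out, 0.013 bottomed. A spring (about 2 N preload) pushes it out. Squeezing plug and tip together with 10 to 15 N presses the three tensioners' plungers in to clearly different depths, at least 2 mm apart (the softest about to bottom); at 30 N two of them bottom
- plunger_b (a joint): how far the plunger of tensioner_b is pushed into its barrel, m: 0 fully out, 0.013 bottomed. A spring (about 2 N preload) pushes it out. Squeezing plug and tip together with 10 to 15 N presses the three tensioners' plungers in to clearly different depths, at least 2 mm apart (the softest about to bottom); at 30 N two of them bottom
- plunger_c (a joint): how far the plunger of tensioner_c is pushed into its barrel, m: 0 fully out, 0.013 bottomed. A spring (about 2 N preload) pushes it out. Squeezing plug and tip together with 10 to 15 N presses the three tensioners' plungers in to clearly different depths, at least 2 mm apart (the softest about to bottom); at 30 N two of them bottom
- peg_rack: fixed peg rack of grey sheet, 330 mm wide (y). Origin on the bench under the line on which the tensioners' barrels hang. Upright sheet 26 mm behind that line (x = +26 mm), 127 mm high, foot flange to x = +116 mm; no room for a finger between sheet and a hanging barrel. Three 6 mm pegs stick out level to -x at y = -115, 0, +115 mm
- peg_mid (a point): on the centre line of the rack's middle peg, above the rack's origin, 120 mm above the bench and 25 mm above a hanging barrel's axis. All pegs end at the rack's x = -20 mm in an upturned tip, 4 mm higher than the rest. To take a tensioner off: lift it 6 mm (5 to 8 mm), then draw it at least 45 mm to -x. The bench 100 to 200 mm before the middle peg is clear
- kit_tray: fixed grey channel on the bench, 184 mm long (y), 46 mm wide; floor 3 mm thick; side lips 9 mm high, 40 mm apart inside; four cheeks across it, 34 mm high, 3 mm thick, at y = -90.5, -37.5, +37.5, +90.5 mm. Origin on the bench under the centre of the middle bay (72 by 40 mm inside), where the tensioner goes, length along y, plunger either way. The +y bay holds two nuts
Things that resemble listed ones, but are neither listed nor needed, are in the scene too. Leave any green or orange look-alike of the tensioner_a alone. What is shaped like the tensioner_c but yellow is not meant.

How it is judged (in metres and radians):
On the way, in this order (a step that is already met when the one before it is completed fails the run):
1. a tensioner that is not sound is squeezed end to end between the fingers with up to 40 N: it is tired (gives far more) or stiff (gives far less than a spring of 2 N preload and 2.2 N/mm) (((contact force between the fingers and plunger_a between 4 and 8 N and value of joint plunger_a between 0.004 and 0.0072 m) or (contact force between the fingers and plunger_a between 2 and 15 N and value of joint plunger_a between 0.0072 and 0.014 m) or (contact force between the fingers and plunger_a between 15 and 25 N and value of joint plunger_a between 0.0118 and 0.014 m) or (contact force between the fingers and plunger_a between 9 and 15 N and value of joint plunger_a between 0.0004 and 0.0026 m) or (contact force between the fingers and plunger_a between 15 and 40 N and value of joint plunger_a between 0.0004 and 0.0045 m) or (contact force between the fingers and plunger_b between 4 and 8 N and value of joint plunger_b between 0.004 and 0.0072 m) or (contact force between the fingers and plunger_b between 2 and 15 N and value of joint plunger_b between 0.0072 and 0.014 m) or (contact force between the fingers and plunger_b between 15 and 25 N and value of joint plunger_b between 0.0118 and 0.014 m) or (contact force between the fingers and plunger_b between 9 and 15 N and value of joint plunger_b between 0.0004 and 0.0026 m) or (contact force between the fingers and plunger_b between 15 and 40 N and value of joint plunger_b between 0.0004 and 0.0045 m) or (contact force between the fingers and plunger_c between 4 and 8 N and value of joint plunger_c between 0.004 and 0.0072 m) or (contact force between the fingers and plunger_c between 2 and 15 N and value of joint plunger_c between 0.0072 and 0.014 m) or (contact force between the fingers and plunger_c between 15 and 25 N and value of joint plunger_c between 0.0118 and 0.014 m) or (contact force between the fingers and plunger_c between 9 and 15 N and value of joint plunger_c between 0.0004 and 0.0026 m) or (contact force between the fingers and plunger_c between 15 and 40 N and value of joint plunger_c between 0.0004 and 0.0045 m))), for 0.1 s.
2. a tensioner is off its peg, held end to end with 5 to 28 N, and gives as the sound one does (2 N preload and 2.2 N/mm) (((distance of tensioner_a from where it was at the start of the episode above 0.045 m and ((contact force between the fingers and plunger_a between 5 and 9 N and value of joint plunger_a between 0.00125 and 0.00345 m) or (contact force between the fingers and plunger_a between 9 and 15 N and value of joint plunger_a between 0.0029 and 0.0068 m) or (contact force between the fingers and plunger_a between 15 and 28 N and value of joint plunger_a between 0.0052 and 0.0126 m))) or (distance of tensioner_b from where it was at the start of the episode above 0.045 m and ((contact force between the fingers and plunger_b between 5 and 9 N and value of joint plunger_b between 0.00125 and 0.00345 m) or (contact force between the fingers and plunger_b between 9 and 15 N and value of joint plunger_b between 0.0029 and 0.0068 m) or (contact force between the fingers and plunger_b between 15 and 28 N and value of joint plunger_b between 0.0052 and 0.0126 m))) or (distance of tensioner_c from where it was at the start of the episode above 0.045 m and ((contact force between the fingers and plunger_c between 5 and 9 N and value of joint plunger_c between 0.00125 and 0.00345 m) or (contact force between the fingers and plunger_c between 9 and 15 N and value of joint plunger_c between 0.0029 and 0.0068 m) or (contact force between the fingers and plunger_c between 15 and 28 N and value of joint plunger_c between 0.0052 and 0.0126 m))))), for 0.05 s.
3. that tensioner stands on its foot on the open bench, let go (((height (world z) of tensioner_a below 0.002 m and angle between tensioner_a's own z axis and vertical below 0.12 rad and linear speed of tensioner_a below 0.02 m/s and contact force between the fingers and tensioner_a below 0.05 N) or (height (world z) of tensioner_b below 0.002 m and angle between tensioner_b's own z axis and vertical below 0.12 rad and linear speed of tensioner_b below 0.02 m/s and contact force between the fingers and tensioner_b below 0.05 N) or (height (world z) of tensioner_c below 0.002 m and angle between tensioner_c's own z axis and vertical below 0.12 rad and linear speed of tensioner_c below 0.02 m/s and contact force between the fingers and tensioner_c below 0.05 N))), for 0.1 s.
At the end, for the whole second after the job is handed in: The sound tensioner (the one that was lifted off) stands on its foot on the floor of the kit tray's middle bay (origin within 12 mm of the bay's centre across and 9 mm along, upright within 0.12 rad), plunger out and at rest; the other two hang at rest on their pegs, within 30 mm of where they hung (((x of tensioner_a in the frame of kit_tray between -0.012 and 0.012 m and y of tensioner_a in the frame of kit_tray between -0.009 and 0.009 m and z of tensioner_a in the frame of kit_tray between 0 and 0.007 m and angle between tensioner_a's own z axis and vertical below 0.12 rad and linear speed of tensioner_a below 0.02 m/s and value of joint plunger_a below 0.002 m and height (world z) of each of tensioner_b, tensioner_c above 0.062 m and distance of each of tensioner_b, tensioner_c from where it was at the start of the episode below 0.03 m and linear speed of each of tensioner_b, tensioner_c below 0.05 m/s) or (x of tensioner_b in the frame of kit_tray between -0.012 and 0.012 m and y of tensioner_b in the frame of kit_tray between -0.009 and 0.009 m and z of tensioner_b in the frame of kit_tray between 0 and 0.007 m and angle between tensioner_b's own z axis and vertical below 0.12 rad and linear speed of tensioner_b below 0.02 m/s and value of joint plunger_b below 0.002 m and height (world z) of each of tensioner_a, tensioner_c above 0.062 m and distance of each of tensioner_a, tensioner_c from where it was at the start of the episode below 0.03 m and linear speed of each of tensioner_a, tensioner_c below 0.05 m/s) or (x of tensioner_c in the frame of kit_tray between -0.012 and 0.012 m and y of tensioner_c in the frame of kit_tray between -0.009 and 0.009 m and z of tensioner_c in the frame of kit_tray between 0 and 0.007 m and angle between tensioner_c's own z axis and vertical below 0.12 rad and linear speed of tensioner_c below 0.02 m/s and value of joint plunger_c below 0.002 m and height (world z) of each of tensioner_a, tensioner_b above 0.062 m and distance of each of tensioner_a, tensioner_b from where it was at the start of the episode below 0.03 m and linear speed of each of tensioner_a, tensioner_b below 0.05 m/s))); the robot touches nothing.
It fails at once if a tensioner is dropped: it moves faster than 0.5 m/s while the fingers do not hold it ((linear speed of tensioner_a above 0.5 m/s and contact force between the fingers and tensioner_a below 0.05 N) or (linear speed of tensioner_b above 0.5 m/s and contact force between the fingers and tensioner_b below 0.05 N) or (linear speed of tensioner_c above 0.5 m/s and contact force between the fingers and tensioner_c below 0.05 N)).
It fails at once if two tensioners have been taken or knocked off their pegs (distance of each of tensioner_a, tensioner_b from where it was at the start of the episode above 0.06 m or distance of each of tensioner_a, tensioner_c from where it was at the start of the episode above 0.06 m or distance of each of tensioner_b, tensioner_c from where it was at the start of the episode above 0.06 m).
It also fails if it takes over 69 s, if anything falls off the work surface, if the arm or the gripper's body presses on something with over 40 N, if the wrist force passes 120 N, or if a joint passes its speed limit or range.

## Working session

There is one attempt and no reset: what is moved stays moved. The work goes in short steps, Python scripts to look and compute and a tool call to move; the robot and the scene stay as the last step left them, time stands still between calls to the robot, and variables do not carry over. Pictures are saved under pics/ and viewed, and the job is handed in when it is done.

Besides the shell and the picture viewer there is one more tool, called after "Call:" as name(argument=value, ...), one argument or row to a line, values as JSON. carry_out: Moves the arm, as the interface text tells. Its arguments: {"type":"object","properties":{"increments":{"type":"array"}},"required":["increments"]}

```bash
mkdir -p pics
python3 - <<'E'
from rig import *
import cv2,numpy as np
s=get_state()
for k,v in s.items(): print(k,np.round(v,3).tolist())
for n in ["scene","top","wrist"]:
    c=capture(n); cv2.imwrite(f"pics/{n}0.png",c["img"][:,:,::-1]); np.savez(f"{n}0.npz",**c)
    print(n,c["mtx"].round(1).tolist(),c["distortion"],c["pose"].round(3).tolist())
E
```

```text
clock 0.0
q [1.018, 0.053, 1.614, 0.0, 1.476, -0.119]
joint_velocities [-0.001, -0.001, 0.0, 0.001, 0.001, -0.002]
tau [0.001, -39.371, -37.016, -0.0, 0.007, 0.0]
tool_pos [262.353, 566.59, 230.066]
eef_rot [[-0.001, 0.42, 0.907], [-0.002, 0.907, -0.42], [-1.0, -0.002, -0.0]]
force [-0.231, -1.275, 0.9]
moment [-0.015, 0.024, -0.022]
finger_gap 85.389
scene [[465.8, 0.0, 256.1], [0.0, 465.8, 196.2], [0.0, 0.0, 1.0]] [0.05474085 0.         0.         0.         0.        ] [[0.836, -0.342, 0.428, 62.709], [-0.548, -0.539, 0.64, -669.766], [0.012, -0.77, -0.638, 792.701], [0.0, 0.0, 0.0, 1.0]]
top [[468.3, 0.0, 258.0], [0.0, 468.3, 197.3], [0.0, 0.0, 1.0]] [-0.09850734  0.          0.          0.          0.        ] [[-0.017, -0.996, 0.084, 471.988], [-1.0, 0.017, -0.004, 44.2], [0.003, -0.084, -0.996, 1257.554], [0.0, 0.0, 0.0, 1.0]]
wrist [[269.9, 0.0, 254.8], [0.0, 269.9, 183.6], [0.0, 0.0, 1.0]] [-0.01208242  0.          0.          0.          0.        ] [[0.42, 0.874, 0.244, 200.016], [0.907, -0.404, -0.115, 595.359], [-0.002, 0.27, -0.963, 372.466], [0.0, 0.0, 0.0, 1.0]]
```

View pics/scene0.png

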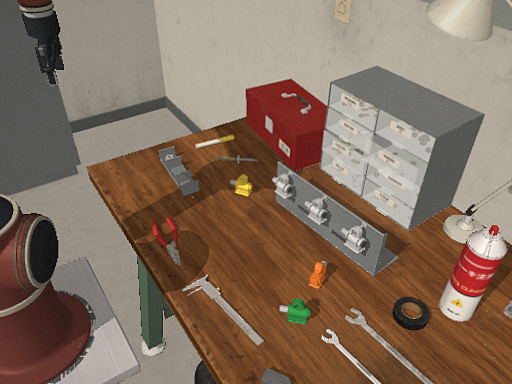

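View pics/top0.png

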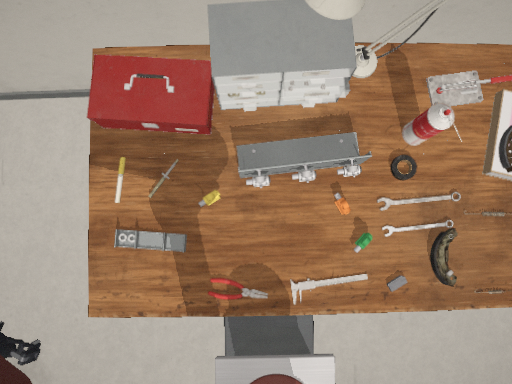

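View pics/wrist0.png

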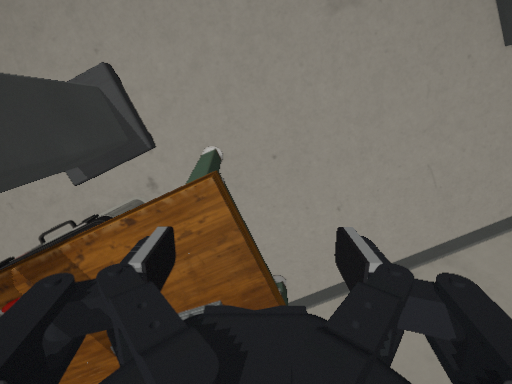

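```bash
cat > h.py <<'E'
import numpy as np,cv2
def load(n): 
    d=np.load(n+".npz"); return {k:d[k] for k in d}
def pix2w(c,u,v,z=None,d=None):
    p=cv2.undistortPoints(np.array([[[u,v]]],float),c["mtx"],c["distortion"])[0,0]
    r=np.array([p[0],p[1],1.]);T=c["pose"]
    if d is not None: return T[:3,:3]@(r*d)+T[:3,3]
    w=T[:3,:3]@r; return T[:3,3]+w*(z-T[2,3])/w[2]
def cloud(c):
    h,w=c["depth"].shape
    uv=np.stack(np.meshgrid(np.arange(w),np.arange(h)),-1).reshape(-1,1,2).astype(float)
    p=cv2.undistortPoints(uv,c["mtx"],c["distortion"])[:,0]
    P=np.c_[p,np.ones(len(p))]*c["depth"].reshape(-1,1)
    W=P@c["pose"][:3,:3].T+c["pose"][:3,3]
    W[c["depth"].ravel()==0]=np.nan
    return W.reshape(h,w,3)
def proj(c,P):
    T=np.linalg.inv(c["pose"]);
    return cv2.projectPoints(np.array(P,float).reshape(-1,1,3),cv2.Rodrigues(T[:3,:3])[0],T[:3,3],c["mtx"],c["distortion"])[0][:,0]
def crop(c,x0,x1,y0,y1,s,f):
    cv2.imwrite(f,cv2.resize(c["img"][y0:y1,x0:x1,::-1],None,fx=s,fy=s,interpolation=cv2.INTER_CUBIC))
E
python3 - <<'E'
from h import *
t=load("top0");s=load("scene0")
crop(t,230,380,125,195,5,"pics/t_rack.png")
crop(t,105,225,180,260,6,"pics/t_tray.png")
crop(s,265,400,155,275,5,"pics/s_rack.png")
E
```

```text
(no output)
```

View pics/t_rack.png

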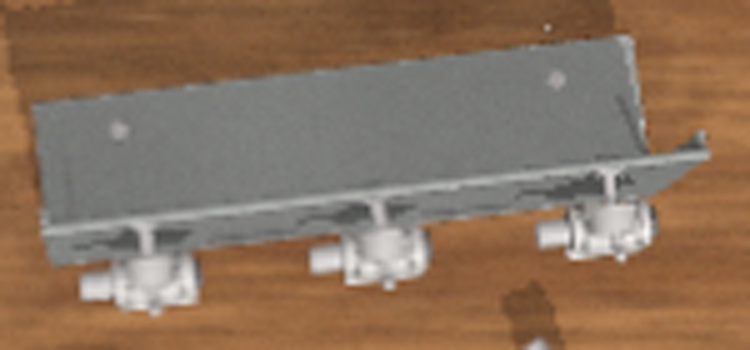

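View pics/t_tray.png

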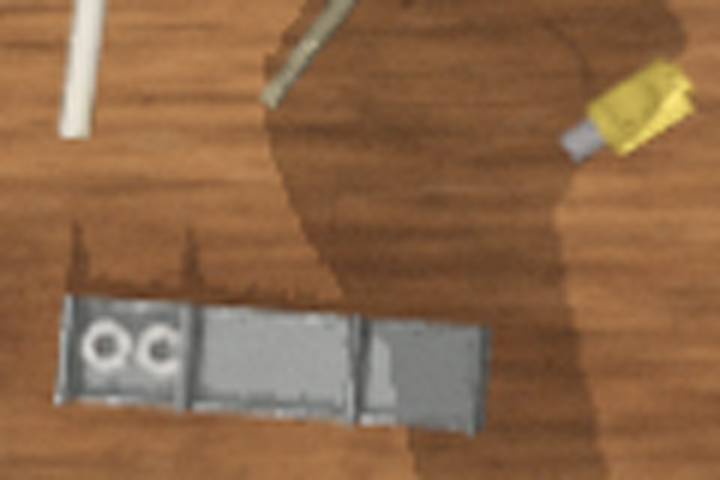

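View pics/s_rack.png

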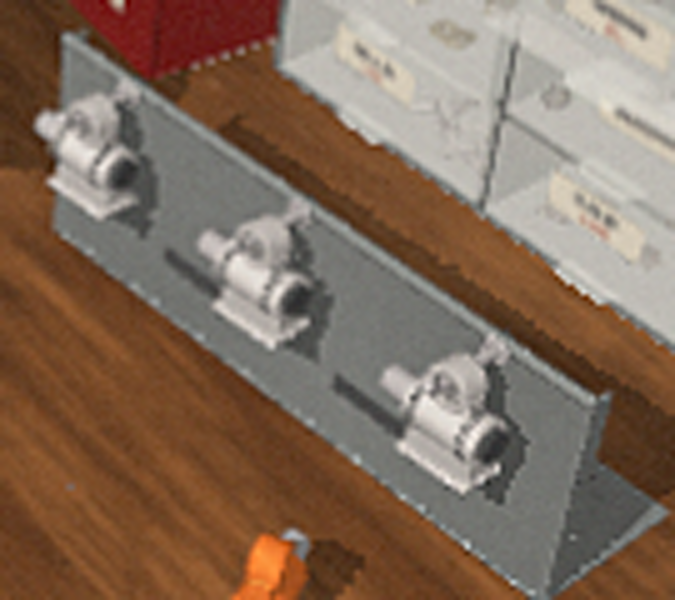

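Run:
```python
from h import *
t=load("top0");s=load("scene0")
f=lambda x,y:(230+(x+.5)/5-.5,125+(y+.5)/5-.5)
L=pix2w(t,*f(42,229),127);R=pix2w(t,*f(708,154),127)
print("top sheet ends",L.round(1),R.round(1),np.linalg.norm(L-R), np.degrees(np.arctan2(-(L-R)[0],(L-R)[1])))
g=lambda x,y:(265+(x+.5)/5-.5,155+(y+.5)/5-.5)
L2=pix2w(s,*g(64,35),127);R2=pix2w(s,*g(604,396),127)
print("scene sheet ends",L2.round(1),R2.round(1),np.linalg.norm(L2-R2), np.degrees(np.arctan2(-(L2-R2)[0],(L2-R2)[1])))
# depth
for n,c in (("top",t),("scene",s)):
    W=cloud(c)
    P=W.reshape(-1,3);m=(P[:,2]>15)&(P[:,2]<135)&(P[:,0]>380)&(P[:,0]<680)&(P[:,1]>-240)&(P[:,1]<170)
    np.save(n+"_rk.npy",P[m]);print(n,m.sum())
    # plane-fit sheet RANSAC vertical line in xy
    Q=P[m];Q=Q[Q[:,2]<124];best=0;rng=np.random.default_rng(0)
    for i in range(500):
        a,b=Q[rng.integers(len(Q),size=2)]
        d=(b-a)[:2]
        if np.linalg.norm(d)<60: continue
        nn=np.array([d[1],-d[0]])/np.linalg.norm(d)
        k=abs((Q[:,:2]-a[:2])@nn)<1.5
        if k.sum()>best: best=k.sum();bk=k
    I=Q[bk][:,:2];c0=I.mean(0);u,sv,vt=np.linalg.svd(I-c0);v=vt[0]*np.sign(vt[0][1])
    pr=(I-c0)@v
    print(best,"line",c0,v,np.degrees(np.arctan2(-v[0],v[1])),"ends",c0+v*pr.min(),c0+v*pr.max(),pr.max()-pr.min())
h=lambda x,y:(105+(x+.5)/6-.5,180+(y+.5)/6-.5)
for nm,x,y,z in (("cheek1 top",72,296,34),("cheek1bot",60,404,34),("ch4 top",490,327,34),("ch4 bot",474,433,34),("ch2t",190,302,34),("ch2b",184,412,34),("ch3t",358,316,34),("ch3b",354,423,34)):
    print(nm,pix2w(t,*h(x,y),z).round(1))
```

```text
top sheet ends [634.   86.7 127. ] [ 666. -241.  127.] 329.271274099635 5.589703250191807
scene sheet ends [627.3  81.7 127. ] [ 666.9 -244.2  127. ] 328.2647054319691 6.915469577331162
top 2154
678 line [647.37222953 -74.64139969] [-0.10181698  0.99480315] 5.843809948027122 ends [ 664.25115335 -239.55698024] [630.75622141  87.70536219] 328.97196117292344
scene 4704
2138 line [ 646.95130568 -101.33150412] [-0.09887809  0.99509955] 5.6745693395219705 ends [ 660.72583896 -239.95708356] [628.73585661  81.98702517] 323.5295475176634
cheek1 top [498.2 412.   34. ]
cheek1bot [451.  417.2  34. ]
ch4 top [482.1 227.7  34. ]
ch4 bot [436.2 235.   34. ]
ch2t [494.8 359.5  34. ]
ch2b [446.9 362.2  34. ]
ch3t [487.7 285.5  34. ]
ch3b [441.3 287.4  34. ]
```

Call:
carry_out(
  increments=[
    [[-10.2,0,0],[0,0,0],-1],
    [[-10.2,0,0],[0,0,0],-1],
    [[-10.2,0,0],[0,0,0],-1],
  ],
)

```text
clock: 0.52
tool_pos: [262.5, 566.9, 230.7]
eef_rot: [[-0.0, -0.106, 0.994], [-0.001, 0.994, 0.106], [-1.0, -0.001, -0.001]]
force: [0.0, 0.2, 0.3]
finger_gap: 85.0
```

```bash
cat >> h.py <<'E'
def st():
    from rig import get_state
    s=get_state(); print("t",np.round(s["clock"],2),"p",np.round(s["tool_pos"],1),"F",np.round(s["force"],1),"gap",round(float(s["finger_gap"]),2))
    return s
def to(s,x,y,z):
    d=np.array(s["eef_rot"]).T@(np.array([x,y,z])-s["tool_pos"])/1000
    print("tool shift m",d.round(4)); return d
E
python3 - <<'E'
from h import *
s=st();print(np.round(s["eef_rot"],3));to(s,615,-81,230);to(s,467,323,200)
E
```

```text
t 0.52 p [262.5 566.9 230.7] F [0.  0.2 0.3] gap 85.02
[[-0.    -0.106  0.994]
 [-0.001  0.994  0.106]
 [-1.    -0.001 -0.001]]
tool shift m [ 0.0011 -0.6816  0.2818]
tool shift m [ 0.0308 -0.2641  0.1775]
```

Call:
carry_out(
  increments=[
    [[0.4,0,0],[0,-0.0524,0.0217],-1],
    [[0,0,0],[0,-0.0524,0.0217],-1],
    [[0,0,0],[0,-0.0524,0.0217],-1],
    [[0,0,0],[0,-0.0524,0.0217],-1],
    [[0,0,0],[0,-0.0524,0.0217],-1],
  ],
)

```text
clock: 1.15
tool_pos: [395.8, 314.8, 231.0]
eef_rot: [[-0.0, -0.093, 0.996], [-0.0, 0.996, 0.093], [-1.0, -0.0, -0.0]]
force: [0.4, 1.0, -0.5]
finger_gap: 85.4
```

Call:
carry_out(
  increments=[
    [[0,0,0],[0,-0.0524,0.0217],-1],
    [[0,0,0],[0,-0.0524,0.0217],-1],
    [[0,0,0],[0,-0.0524,0.0217],-1],
    [[0,0,0],[0,-0.0524,0.0217],-1],
    [[0,0,0],[0,-0.0524,0.0217],-1],
  ],
)

```text
clock: 1.78
tool_pos: [528.3, 64.0, 231.1]
eef_rot: [[0.0, -0.093, 0.996], [0.0, 0.996, 0.093], [-1.0, 0.0, 0.0]]
force: [0.5, 0.8, -0.2]
finger_gap: 85.2
```

Call:
carry_out(
  increments=[
    [[0,0,0],[0,-0.0524,0.0217],-1],
    [[0,0,0],[0,-0.0524,0.0217],-1],
    [[0,0,0],[0,-0.0524,0.0217],-1],
    [[0,0,0],[0,0,0],-1],
  ],
)

```text
clock: 2.28
tool_pos: [608.0, -88.0, 230.4]
eef_rot: [[-0.001, -0.089, 0.996], [-0.0, 0.996, 0.089], [-1.0, -0.0, -0.001]]
force: [0.2, 0.1, 0.2]
finger_gap: 85.2
```

Run:
```python
from h import *
from rig import *
s=st();print(np.round(s["eef_rot"],3))
c=capture("wrist");np.savez("w1.npz",**c);cv2.imwrite("pics/w1.png",c["img"][:,:,::-1]);print(c["pose"].round(2))
c=capture("scene");cv2.imwrite("pics/s1.png",c["img"][:,:,::-1])
```

```text
t 2.28 p [608.  -88.  230.4] F [0.2 0.1 0.2] gap 85.22
[[-0.001 -0.089  0.996]
 [-0.     0.996  0.089]
 [-1.    -0.    -0.001]]
[[-9.0000e-02  9.6000e-01  2.7000e-01  5.3960e+02]
 [ 1.0000e+00  9.0000e-02  2.0000e-02 -9.4420e+01]
 [ 0.0000e+00  2.7000e-01 -9.6000e-01  3.7271e+02]
 [ 0.0000e+00  0.0000e+00  0.0000e+00  1.0000e+00]]
```

View pics/w1.png

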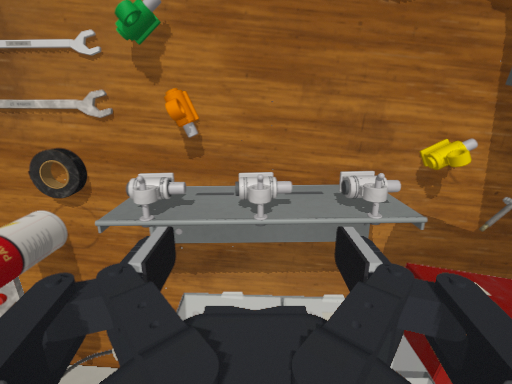

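Run:
```python
from h import *
c=load("w1")
crop(c,95,255,165,240,5,"pics/w1a.png");crop(c,225,425,165,240,4,"pics/w1b.png")
```

```text
(no output)
```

View pics/w1a.png

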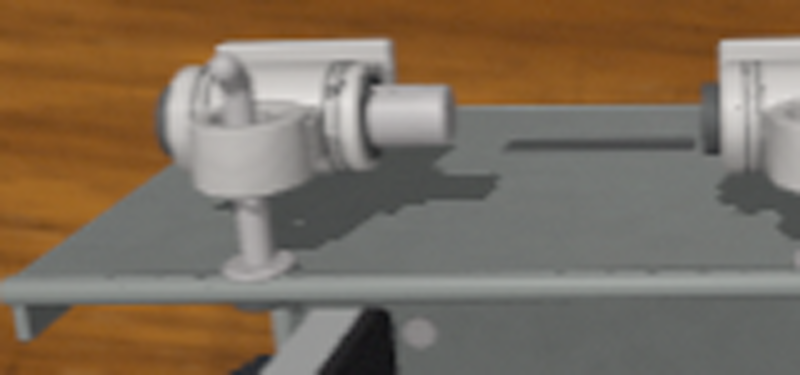

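View pics/w1b.png

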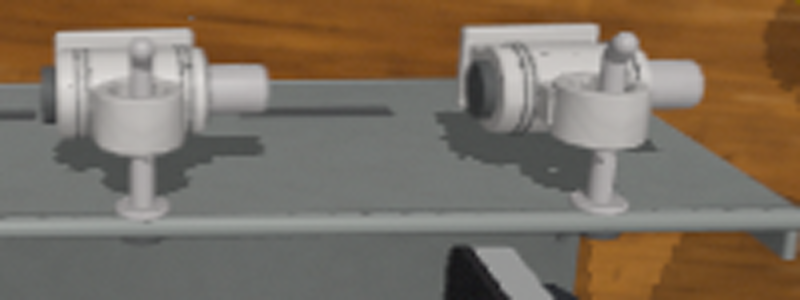

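Run:
```python
from h import *
c=load("w1")
a=lambda x,y:(95+(x+.5)/5-.5,165+(y+.5)/5-.5)
b=lambda x,y:(225+(x+.5)/4-.5,165+(y+.5)/4-.5)
for n,p,z in (("R plug",a(163,122),95),("R tip",a(453,113),95),("M plug",b(41,95),95),("M tip",b(267,88),95),("L plug",b(478,88),95),("L tip",b(702,84),95),
 ("R pegbase",a(258,262),120),("M pegbase",b(142,207),120),("L pegbase",b(599,203),120),("M pegtip",b(142,48),126),("L pegtip",b(625,45),126),("R pegtip",a(230,70),126),
 ("sheetR",a(3,280),127),("sheetL",b(797,211),127)):
    print(n,np.round(p,1),pix2w(c,*p,z).round(1))
W=cloud(c)
P=W.reshape(-1,3);m=(P[:,2]>85)&(P[:,2]<135)&(P[:,0]>570)&(P[:,0]<680)&(P[:,1]>-250)&(P[:,1]<100)
Q=P[m];print(len(Q))
for lo,hi in ((-240,-150),(-125,-40),(-10,75)):
    q=Q[(Q[:,1]>lo)&(Q[:,1]<hi)&(Q[:,0]<632)&(Q[:,2]<109)]
    print(lo,len(q),np.percentile(q[:,1],[1,99]).round(1),np.percentile(q[:,0],[1,99]).round(1),q[:,2].max())
```

```text
R plug [127.2 189. ] [ 635.1 -223.8   95. ]
R tip [185.2 187.2] [ 627.5 -161.5   95. ]
M plug [234.9 188.4] [ 624.1 -108.3   95. ]
M tip [291.4 186.6] [616.8 -48.1  95. ]
L plug [344.1 186.6] [611.7   8.3  95. ]
L tip [400.1 185.6] [605.3  68.3  95. ]
R pegbase [146.2 217. ] [ 654.5 -194.1  120. ]
M pegbase [260.1 216.4] [643.6 -79.7 120. ]
L pegbase [374.4 215.4] [632.4  34.9 120. ]
M pegtip [260.1 176.6] [601.  -83.8 126. ]
L pegtip [380.9 175.9] [590.2  29.7 126. ]
R pegtip [140.6 178.6] [ 612.9 -196.3  126. ]
sheetR [ 95.2 220.6] [ 659.7 -241.8  127. ]
sheetL [423.9 217.4] [627.6  80.6 127. ]
9658
-240 555 [-221.3 -163.1] [619.  631.6] 108.66271005808926
-125 695 [-107.7  -50.1] [608.4 631. ] 108.92285324167972
-10 919 [ 5.8 73.9] [597.5 631.8] 108.99853621155711
```

Call:
carry_out(
  increments=[
    [[-0.6,0,0],[0,0.0089,0.013],-1],
    [[0,0,0],[0.04,0,0],-0.65],
    [[0,0,0],[0,0,0],-0.65],
    [[0,0,0],[0,0,0],-0.65],
  ],
)

```text
clock: 2.88
tool_pos: [619.9, -73.6, 192.3]
eef_rot: [[0.001, -0.105, 0.994], [-0.0, 0.994, 0.105], [-1.0, -0.0, 0.001]]
force: [-0.4, -0.3, -0.3]
finger_gap: 70.3
```

Run:
```python
from h import *
from rig import *
s=st();print(np.round(s["eef_rot"],3)); to(s,620.3,-77.8,70)
c=capture("wrist");np.savez("w2.npz",**c);cv2.imwrite("pics/w2.png",c["img"][:,:,::-1])
```

```text
t 2.88 p [619.9 -73.6 192.3] F [-0.4 -0.3 -0.3] gap 70.25
[[ 0.001 -0.105  0.994]
 [-0.     0.994  0.105]
 [-1.    -0.     0.001]]
tool shift m [ 1.223e-01 -4.200e-03 -1.000e-04]
```

View pics/w2.png

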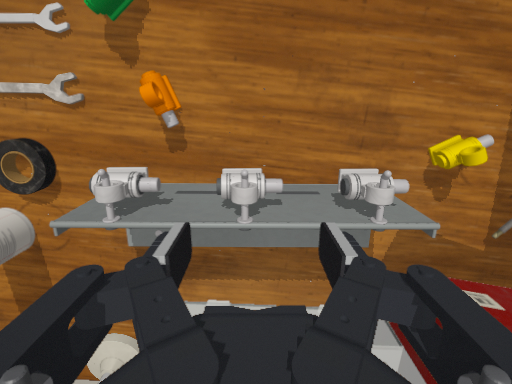

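Call:
carry_out(
  increments=[
    [[0.3,0,0],[0,-0.0042,0],-0.8],
    [[0,0,0],[0.03,0,0],-0.8],
    [[0,0,0],[0.03,0,0],-0.8],
    [[0,0,0],[0,0,0],-0.8],
  ],
)

```text
clock: 3.42
tool_pos: [618.4, -78.7, 129.2]
eef_rot: [[-0.004, -0.098, 0.995], [0.001, 0.995, 0.098], [-1.0, 0.002, -0.004]]
force: [0.5, 0.8, -0.2]
finger_gap: 76.7
```

Run:
```python
from h import *
from rig import *
s=st();print(np.round(s["eef_rot"],3)); to(s,620.3,-77.8,70)
c=capture("wrist");np.savez("w3.npz",**c);cv2.imwrite("pics/w3.png",c["img"][:,:,::-1])
```

```text
t 3.42 p [618.4 -78.7 129.2] F [ 0.5  0.8 -0.2] gap 76.74
[[-0.004 -0.098  0.995]
 [ 0.001  0.995  0.098]
 [-1.     0.002 -0.004]]
tool shift m [0.0591 0.0006 0.0023]
```

View pics/w3.png

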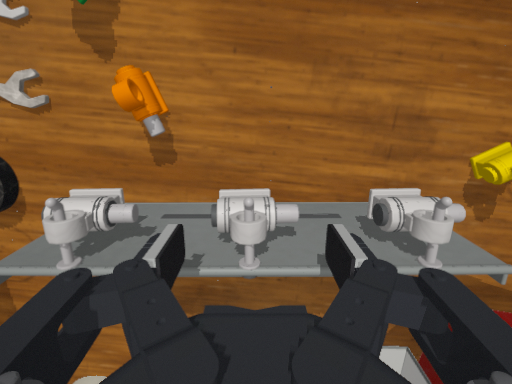

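Call:
carry_out(
  increments=[
    [[0,0,0],[0.02,0,0.0015],-0.8],
    [[0,0,0],[0.02,0,0],-0.8],
    [[0,0,0],[0.019,0,0],-0.8],
    [[0,0,0],[0,0,0],-0.8],
  ],
)

```text
clock: 3.98
tool_pos: [619.4, -78.2, 69.1]
eef_rot: [[-0.005, -0.098, 0.995], [0.001, 0.995, 0.098], [-1.0, 0.002, -0.005]]
force: [0.1, -0.0, -0.9]
finger_gap: 76.9
```

Run:
```python
from h import *
from rig import *
s=st();print(np.round(s["eef_rot"],3)); to(s,620.3,-77.8,70)
c=capture("wrist");np.savez("w4.npz",**c);cv2.imwrite("pics/w4.png",c["img"][:,:,::-1])
c=capture("scene");crop(c,240,420,100,260,4,"pics/s4.png")
```

```text
t 3.98 p [619.4 -78.2  69.1] F [ 0.1 -0.  -0.9] gap 76.88
[[-0.005 -0.098  0.995]
 [ 0.001  0.995  0.098]
 [-1.     0.002 -0.005]]
tool shift m [-0.0009  0.0003  0.0009]
```

View pics/w4.png

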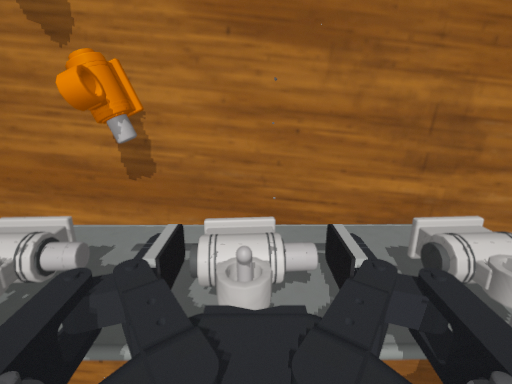

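View pics/s4.png

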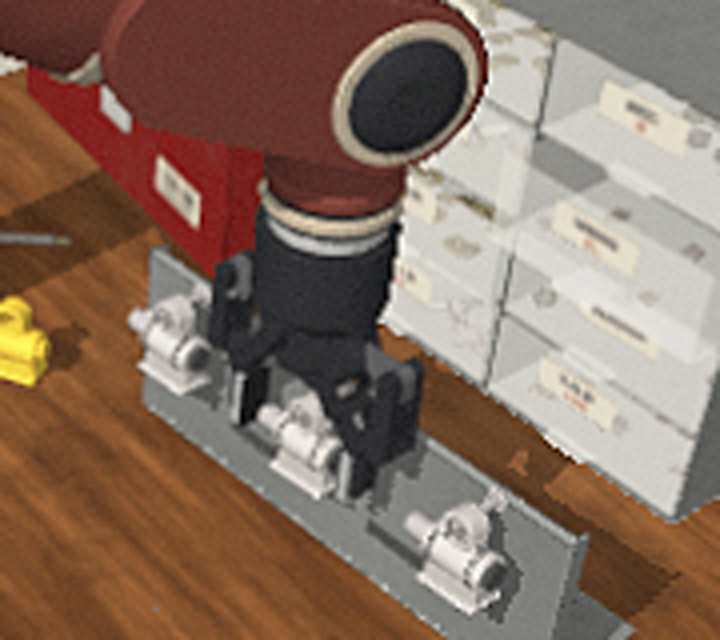

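Call:
carry_out(
  increments=[
    [[0,0,0],[0,0.001,0],-0.5],
    [[0,0,0],[0,0,0],-0.42],
    [[0,0,0],[0,0,0],-0.42],
  ],
)

```text
clock: 4.45
tool_pos: [621.6, -77.7, 72.9]
eef_rot: [[0.001, -0.098, 0.995], [-0.0, 0.995, 0.098], [-1.0, -0.0, 0.001]]
force: [-0.4, -0.4, 0.2]
finger_gap: 60.7
```

Call:
carry_out(
  increments=[
    [[0,0,0],[0,0,0],-0.365],
    [[0,0,0],[0,0,0],-0.365],
    [[0,0,0],[0,0,0],-0.365],
  ],
)

```text
clock: 4.82
tool_pos: [621.8, -78.0, 73.0]
eef_rot: [[0.001, -0.098, 0.995], [-0.001, 0.995, 0.098], [-1.0, -0.001, 0.001]]
force: [0.9, -1.8, 3.3]
finger_gap: 58.7
```

Call:
carry_out(
  increments=[
    [[0,0,0],[0,0,0],-0.318],
    [[0,0,0],[0,0,0],-0.318],
    [[0,0,0],[0,0,0],-0.318],
  ],
)

```text
clock: 5.2
tool_pos: [621.9, -78.1, 73.2]
eef_rot: [[0.001, -0.098, 0.995], [-0.001, 0.995, 0.098], [-1.0, -0.001, 0.001]]
force: [-0.5, -2.1, 6.2]
finger_gap: 56.7
```

Run:
```python
from h import *
from rig import *
s=st()
c=capture("wrist");np.savez("w5.npz",**c);crop(c,150,370,180,320,3,"pics/w5.png")
```

```text
t 5.2 p [621.9 -78.1  73.2] F [-0.5 -2.1  6.2] gap 56.67
```

View pics/w5.png

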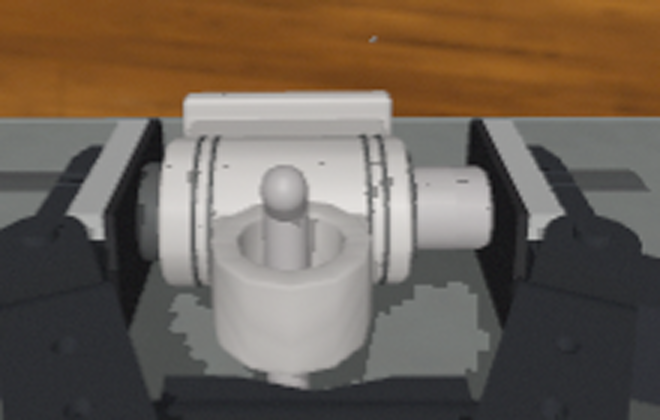

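Call:
carry_out(
  increments=[
    [[0,0,0],[0,0,0],-0.27],
    [[0,0,0],[0,0,0],-0.27],
    [[0,0,0],[0,0,0],-0.27],
  ],
)

```text
clock: 5.62
tool_pos: [622.1, -78.1, 73.5]
eef_rot: [[0.002, -0.098, 0.995], [-0.001, 0.995, 0.098], [-1.0, -0.001, 0.002]]
force: [-0.5, -2.3, 5.4]
finger_gap: 54.7
```

Call:
carry_out(
  increments=[
    [[0,0,0],[0,0,0],-0.2235],
    [[0,0,0],[0,0,0],-0.2235],
    [[0,0,0],[0,0,0],-0.2235],
  ],
)

```text
clock: 6.0
tool_pos: [622.3, -78.6, 73.9]
eef_rot: [[0.002, -0.098, 0.995], [-0.002, 0.995, 0.098], [-1.0, -0.002, 0.002]]
force: [-0.2, -4.0, 7.8]
finger_gap: 52.2
```

Call:
carry_out(
  increments=[
    [[0,0,0],[0,0,0],-0.176],
    [[0,0,0],[0,0,0],-0.176],
    [[0,0,0],[0,0,0],-0.176],
  ],
)

```text
clock: 6.38
tool_pos: [622.5, -79.5, 74.3]
eef_rot: [[0.003, -0.098, 0.995], [-0.003, 0.995, 0.098], [-1.0, -0.004, 0.002]]
force: [-1.7, -6.0, 8.1]
finger_gap: 50.9
```

Run:
```python
from h import *
from rig import *
s=st()
c=capture("wrist");np.savez("w6.npz",**c);crop(c,150,370,180,320,3,"pics/w6.png")
```

```text
t 6.38 p [622.5 -79.5  74.3] F [-1.7 -6.   8.1] gap 50.95
```

View pics/w6.png

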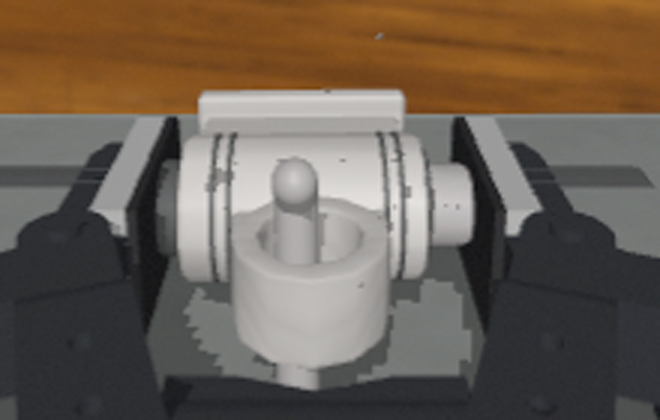

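Call:
carry_out(
  increments=[
    [[0,0,0],[0.0,-0.002,0],-0.176],
  ],
)

```text
clock: 6.55
tool_pos: [622.6, -79.7, 74.3]
eef_rot: [[0.002, -0.098, 0.995], [0.0, 0.995, 0.098], [-1.0, 0.0, 0.002]]
force: [-2.6, 3.3, 9.8]
finger_gap: 51.0
```

Call:
carry_out(
  increments=[
    [[0,0,0],[0.0,-0.002,0],-0.176],
  ],
)

```text
clock: 6.68
tool_pos: [622.7, -80.2, 74.3]
eef_rot: [[0.002, -0.098, 0.995], [0.003, 0.995, 0.098], [-1.0, 0.003, 0.002]]
force: [-1.3, 7.0, 10.4]
finger_gap: 50.6
```

Call:
carry_out(
  increments=[
    [[0,0,0],[0.0,0,0],-0.176],
  ],
)

```text
clock: 6.8
tool_pos: [622.8, -80.4, 74.3]
eef_rot: [[0.002, -0.098, 0.995], [0.002, 0.995, 0.098], [-1.0, 0.002, 0.003]]
force: [-1.2, 4.0, 10.6]
finger_gap: 50.5
```

Call:
carry_out(
  increments=[
    [[0,0,0],[0.0,0,0],-0.176],
  ],
)

```text
clock: 6.92
tool_pos: [622.8, -80.4, 74.3]
eef_rot: [[0.002, -0.099, 0.995], [0.002, 0.995, 0.099], [-1.0, 0.002, 0.003]]
force: [-1.0, 4.3, 9.7]
finger_gap: 50.6
```

Call:
carry_out(
  increments=[
    [[0,0,0],[0.0,0,0],-0.176],
  ],
)

```text
clock: 7.05
tool_pos: [622.9, -80.4, 74.3]
eef_rot: [[0.002, -0.099, 0.995], [0.002, 0.995, 0.099], [-1.0, 0.002, 0.003]]
force: [-2.6, 4.2, 9.0]
finger_gap: 50.7
```

Call:
carry_out(
  increments=[
    [[0,0,0],[0,0.001,0],-0.3],
    [[0,0,0],[0,0.001,0],-0.42],
    [[0,0,0],[0,0,0],-0.6],
    [[0,0,0],[0,0,0],-0.8],
    [[0,0,0],[0,0,0],-0.8],
  ],
)

```text
clock: 7.68
tool_pos: [621.2, -79.6, 71.9]
eef_rot: [[-0.001, -0.098, 0.995], [0.0, 0.995, 0.098], [-1.0, 0.0, -0.001]]
force: [0.3, 0.7, 0.4]
finger_gap: 76.8
```

Run:
```python
from h import *
from rig import *
s=st();print(np.round(s["eef_rot"],3)); to(s,608.8,37,140)
c=capture("wrist");np.savez("w7.npz",**c);cv2.imwrite("pics/w7.png",c["img"][:,:,::-1])
```

```text
t 7.68 p [621.2 -79.6  71.9] F [0.3 0.7 0.4] gap 76.85
[[-0.001 -0.098  0.995]
 [ 0.     0.995  0.098]
 [-1.     0.    -0.001]]
tool shift m [-0.0681  0.1173 -0.0009]
```

View pics/w7.png

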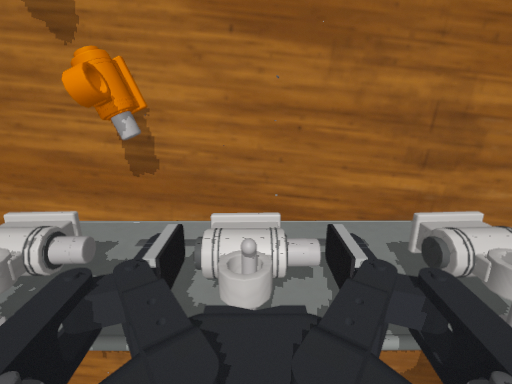

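Call:
carry_out(
  increments=[
    [[0,0,0],[-0.035,0,0],-0.8],
    [[0,0,0],[-0.035,0,0],-0.8],
    [[0,0,0],[0,0.04,0],-0.5],
    [[0,0,0],[0,0.04,0],-0.3],
    [[0,0,0],[0,0.038,0],-0.176],
  ],
)

```text
clock: 8.35
tool_pos: [609.7, 38.8, 142.5]
eef_rot: [[0.0, -0.098, 0.995], [0.0, 0.995, 0.098], [-1.0, -0.0, 0.0]]
force: [0.3, -0.6, 0.1]
finger_gap: 49.8
```

Call:
carry_out(
  increments=[
    [[0,0,0],[0,0,0],-0.176],
    [[0,0,0],[0,0,0],-0.176],
  ],
)

```text
clock: 8.6
tool_pos: [610.0, 37.5, 142.3]
eef_rot: [[0.0, -0.099, 0.995], [-0.0, 0.995, 0.099], [-1.0, -0.0, 0.0]]
force: [0.2, -0.4, 0.6]
finger_gap: 50.9
```

Call:
carry_out(
  increments=[
    [[0,0,0],[0,0,0],-0.176],
  ],
)

```text
clock: 8.72
tool_pos: [610.1, 36.8, 142.3]
eef_rot: [[0.0, -0.097, 0.995], [-0.0, 0.995, 0.097], [-1.0, -0.0, -0.0]]
force: [0.1, -0.2, 1.0]
finger_gap: 49.9
```

Call:
carry_out(
  increments=[
    [[0,0,0],[0,0,0],-0.318],
    [[0,0,0],[0,0,0],-0.318],
    [[0,0,0],[0,0,0],-0.318],
  ],
)

```text
clock: 9.1
tool_pos: [609.9, 37.5, 142.3]
eef_rot: [[-0.0, -0.098, 0.995], [0.0, 0.995, 0.098], [-1.0, 0.0, -0.0]]
force: [0.6, 0.6, 0.3]
finger_gap: 55.9
```

Call:
carry_out(
  increments=[
    [[0,0,0],[0,0,0],-0.8],
    [[0,0,0],[0,0,0],-0.8],
    [[0,0,0],[0,0,0],-0.8],
  ],
)

```text
clock: 9.48
tool_pos: [609.9, 37.8, 142.3]
eef_rot: [[0.0, -0.098, 0.995], [-0.0, 0.995, 0.098], [-1.0, -0.0, 0.0]]
force: [0.4, 0.2, 0.2]
finger_gap: 76.9
```

Run:
```python
from h import *
from rig import *
s=st();print(np.round(s["eef_rot"],3)); to(s,608.8,37.7,73)
c=capture("wrist");np.savez("w8.npz",**c);cv2.imwrite("pics/w8.png",c["img"][:,:,::-1])
```

```text
t 9.48 p [609.9  37.8 142.3] F [0.4 0.2 0.2] gap 76.92
[[ 0.    -0.098  0.995]
 [-0.     0.995  0.098]
 [-1.    -0.     0.   ]]
tool shift m [ 0.0693 -0.     -0.0011]
```

View pics/w8.png

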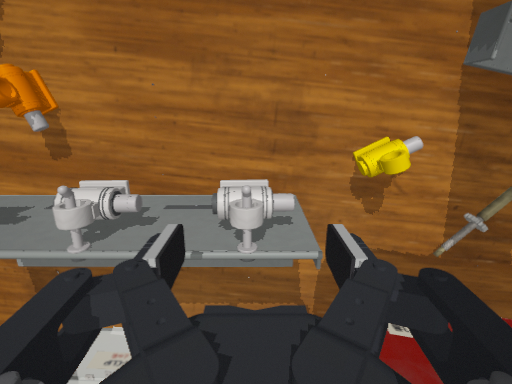

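Call:
carry_out(
  increments=[
    [[0,0,0],[0.0235,0,-0.0005],-0.8],
    [[0,0,0],[0.0235,0,-0.0005],-0.8],
    [[0,0,0],[0.0225,0,0],-0.8],
    [[0,0,0],[0,0,0],-0.8],
  ],
)

```text
clock: 10.02
tool_pos: [607.1, 37.8, 70.5]
eef_rot: [[-0.005, -0.098, 0.995], [0.0, 0.995, 0.098], [-1.0, 0.001, -0.005]]
force: [0.3, -0.7, 0.3]
finger_gap: 76.6
```

Run:
```python
from h import *
from rig import *
s=st()
c=capture("wrist");np.savez("w9.npz",**c);cv2.imwrite("pics/w9.png",c["img"][:,:,::-1])
```

```text
t 10.02 p [607.1  37.8  70.5] F [ 0.3 -0.7  0.3] gap 76.64
```

View pics/w9.png

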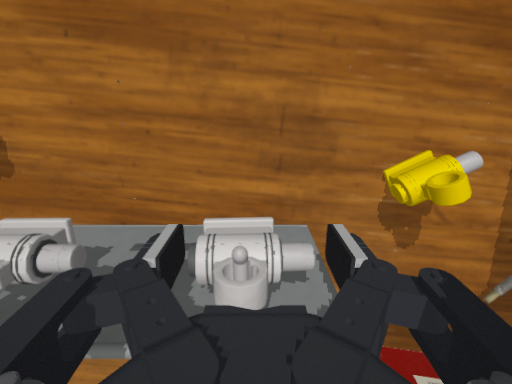

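Call:
carry_out(
  increments=[
    [[0,0,0],[0,0,0],-0.45],
    [[0,0,0],[0,-0.001,0],-0.365],
    [[0,0,0],[0,-0.001,0],-0.318],
    [[0,0,0],[0,0,0],-0.318],
  ],
)

```text
clock: 10.58
tool_pos: [610.4, 36.0, 75.1]
eef_rot: [[0.003, -0.098, 0.995], [0.001, 0.995, 0.098], [-1.0, 0.0, 0.003]]
force: [-1.1, 1.6, 6.7]
finger_gap: 56.6
```

Call:
carry_out(
  increments=[
    [[0,0,0],[0,0,0],-0.318],
  ],
)

```text
clock: 10.7
tool_pos: [610.4, 36.0, 75.1]
eef_rot: [[0.003, -0.098, 0.995], [0.001, 0.995, 0.098], [-1.0, 0.0, 0.003]]
force: [-1.6, 1.3, 6.1]
finger_gap: 56.7
```

Call:
carry_out(
  increments=[
    [[0,0,0],[0,0,0],-0.318],
  ],
)

```text
clock: 10.82
tool_pos: [610.3, 36.0, 75.0]
eef_rot: [[0.003, -0.098, 0.995], [0.001, 0.995, 0.098], [-1.0, 0.0, 0.003]]
force: [-0.7, 1.5, 5.5]
finger_gap: 56.8
```

Call:
carry_out(
  increments=[
    [[0,0,0],[0,-0.0015,0],-0.25],
    [[0,0,0],[0,-0.0015,0],-0.176],
    [[0,0,0],[0,0,0],-0.176],
  ],
)

```text
clock: 11.2
tool_pos: [611.1, 33.4, 76.3]
eef_rot: [[0.004, -0.098, 0.995], [0.001, 0.995, 0.098], [-1.0, 0.001, 0.004]]
force: [-3.8, 2.6, 10.9]
finger_gap: 51.4
```

Call:
carry_out(
  increments=[
    [[0,0,0],[0,0,0],-0.176],
  ],
)

```text
clock: 11.32
tool_pos: [611.1, 33.4, 76.3]
eef_rot: [[0.004, -0.099, 0.995], [0.001, 0.995, 0.099], [-1.0, 0.001, 0.004]]
force: [-3.5, 1.9, 10.1]
finger_gap: 51.1
```

Call:
carry_out(
  increments=[
    [[0,0,0],[0,0,0],-0.176],
  ],
)

```text
clock: 11.45
tool_pos: [611.1, 33.4, 76.3]
eef_rot: [[0.004, -0.099, 0.995], [0.001, 0.995, 0.099], [-1.0, 0.001, 0.004]]
force: [-2.6, 3.4, 9.8]
finger_gap: 51.2
```

Call:
carry_out(
  increments=[
    [[0,0,0],[0,0,0],-0.176],
  ],
)

```text
clock: 11.58
tool_pos: [611.1, 33.4, 76.3]
eef_rot: [[0.004, -0.099, 0.995], [0.001, 0.995, 0.099], [-1.0, 0.001, 0.004]]
force: [-3.9, 2.8, 9.9]
finger_gap: 51.1
```

Run:
```python
from h import *
from rig import *
s=st()
c=capture("wrist");np.savez("w10.npz",**c);crop(c,150,370,180,320,3,"pics/w10.png")
```

```text
t 11.58 p [611.1  33.4  76.3] F [-3.9  2.8  9.9] gap 51.09
```

View pics/w10.png

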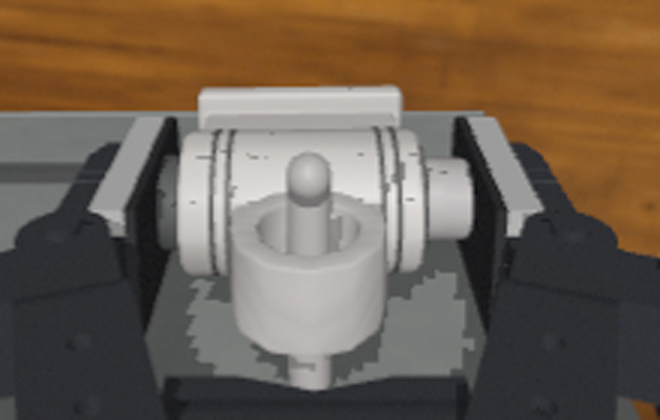

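Call:
carry_out(
  increments=[
    [[0,0,0],[0,0.0015,0],-0.3],
    [[0,0,0],[0,0.0015,0],-0.42],
    [[0,0,0],[0,0,0],-0.6],
    [[0,0,0],[0,0,0],-0.8],
    [[0,0,0],[0,0,0],-0.8],
  ],
)

```text
clock: 12.25
tool_pos: [608.8, 35.6, 72.4]
eef_rot: [[-0.001, -0.098, 0.995], [-0.0, 0.995, 0.098], [-1.0, 0.0, -0.001]]
force: [0.7, 0.7, -0.3]
finger_gap: 76.8
```

Run:
```python
from h import *
s=st(); to(s,632,-191.7,142)
```

```text
t 12.25 p [608.8  35.6  72.4] F [ 0.7  0.7 -0.3] gap 76.77
tool shift m [-0.0696 -0.2285  0.0007]
```

Call:
carry_out(
  increments=[
    [[0,0,0],[-0.035,0,0],-0.8],
    [[0,0,0],[-0.035,0,0],-0.8],
    [[0,0,0],[0,-0.05,0],-0.8],
    [[0,0,0],[0,-0.05,0],-0.8],
    [[0,0,0],[0,-0.05,0],-0.8],
  ],
)

```text
clock: 12.88
tool_pos: [623.9, -114.9, 142.9]
eef_rot: [[0.0, -0.099, 0.995], [-0.0, 0.995, 0.099], [-1.0, -0.0, 0.0]]
force: [0.1, -0.5, -0.1]
finger_gap: 76.8
```

Call:
carry_out(
  increments=[
    [[0,0,0],[0,-0.05,0],-0.8],
    [[0,0,0],[0,-0.0285,0],-0.8],
    [[0,0,0],[0,0,0],-0.8],
    [[0,0,0],[0,0,0],-0.8],
  ],
)

```text
clock: 13.38
tool_pos: [631.4, -191.0, 142.5]
eef_rot: [[-0.001, -0.099, 0.995], [0.001, 0.995, 0.099], [-1.0, 0.001, -0.0]]
force: [-0.4, 0.6, 0.2]
finger_gap: 77.1
```

Run:
```python
from h import *
from rig import *
s=st(); to(s,632,-191.7,73)
c=capture("wrist");np.savez("w11.npz",**c);cv2.imwrite("pics/w11.png",c["img"][:,:,::-1])
```

```text
t 13.38 p [ 631.4 -191.   142.5] F [-0.4  0.6  0.2] gap 77.07
tool shift m [ 0.0695 -0.0008  0.0006]
```

View pics/w11.png

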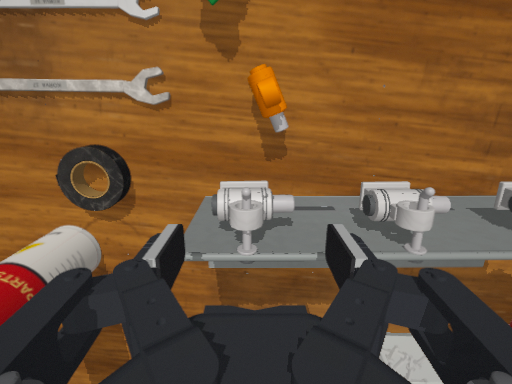

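Call:
carry_out(
  increments=[
    [[0,0,0],[0.0235,0,0],-0.8],
    [[0,0,0],[0.0235,0,0],-0.8],
    [[0,0,0],[0.0225,0,0],-0.8],
    [[0,0,0],[0,0,0],-0.8],
  ],
)

```text
clock: 13.92
tool_pos: [629.9, -190.1, 70.4]
eef_rot: [[-0.005, -0.099, 0.995], [0.002, 0.995, 0.099], [-1.0, 0.003, -0.004]]
force: [-0.3, -0.2, 0.6]
finger_gap: 77.1
```

Run:
```python
from h import *
from rig import *
s=st()
c=capture("wrist");np.savez("w12.npz",**c);cv2.imwrite("pics/w12.png",c["img"][:,:,::-1])
```

```text
t 13.92 p [ 629.9 -190.1   70.4] F [-0.3 -0.2  0.6] gap 77.1
```

View pics/w12.png

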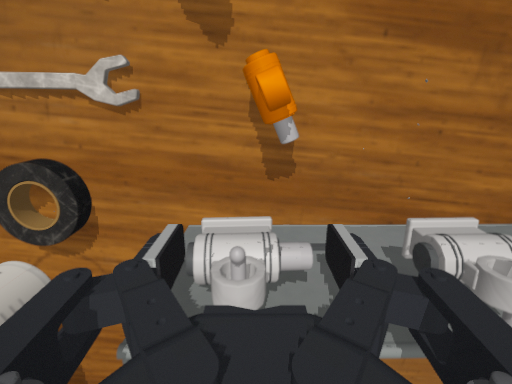

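Mid of tensioner at px 253 vs fingers 255.5: about 1 mm off. Same squeeze.

Call:
carry_out(
  increments=[
    [[0,0,0],[0,-0.001,0],-0.45],
    [[0,0,0],[0,-0.001,0],-0.365],
    [[0,0,0],[0,-0.001,0],-0.318],
    [[0,0,0],[0,0,0],-0.318],
  ],
)

```text
clock: 14.48
tool_pos: [632.8, -194.9, 74.7]
eef_rot: [[0.002, -0.098, 0.995], [-0.001, 0.995, 0.098], [-1.0, -0.001, 0.002]]
force: [-0.5, 1.5, 4.9]
finger_gap: 56.4
```

Call:
carry_out(
  increments=[
    [[0,0,0],[0,0,0],-0.318],
  ],
)

```text
clock: 14.6
tool_pos: [632.8, -195.0, 74.8]
eef_rot: [[0.002, -0.098, 0.995], [-0.001, 0.995, 0.098], [-1.0, -0.001, 0.002]]
force: [0.8, 1.2, 6.5]
finger_gap: 56.3
```

Call:
carry_out(
  increments=[
    [[0,0,0],[0,0,0],-0.318],
  ],
)

```text
clock: 14.72
tool_pos: [632.8, -195.0, 74.7]
eef_rot: [[0.002, -0.098, 0.995], [-0.001, 0.995, 0.098], [-1.0, -0.001, 0.002]]
force: [-0.5, 1.7, 5.4]
finger_gap: 56.5
```

Call:
carry_out(
  increments=[
    [[0,0,0],[0,-0.0015,0],-0.25],
    [[0,0,0],[0,-0.0015,0],-0.176],
    [[0,0,0],[0,0,0],-0.176],
  ],
)

```text
clock: 15.1
tool_pos: [633.1, -197.6, 74.8]
eef_rot: [[0.002, -0.098, 0.995], [0.0, 0.995, 0.098], [-1.0, -0.0, 0.002]]
force: [0.1, 3.6, 6.5]
finger_gap: 50.2
```

Call:
carry_out(
  increments=[
    [[0,0,0],[0,0,0],-0.176],
  ],
)

```text
clock: 15.22
tool_pos: [633.1, -197.6, 74.8]
eef_rot: [[0.002, -0.098, 0.995], [-0.0, 0.995, 0.098], [-1.0, -0.0, 0.002]]
force: [-0.1, 2.3, 6.3]
finger_gap: 50.6
```

Call:
carry_out(
  increments=[
    [[0,0,0],[0,0,0],-0.176],
  ],
)

```text
clock: 15.35
tool_pos: [633.1, -197.6, 74.9]
eef_rot: [[0.002, -0.098, 0.995], [-0.0, 0.995, 0.098], [-1.0, -0.0, 0.002]]
force: [0.2, 2.4, 6.2]
finger_gap: 50.5
```

Call:
carry_out(
  increments=[
    [[0,0,0],[0,0,0],-0.176],
  ],
)

```text
clock: 15.48
tool_pos: [633.1, -197.6, 74.8]
eef_rot: [[0.002, -0.098, 0.995], [-0.0, 0.995, 0.098], [-1.0, -0.0, 0.002]]
force: [-0.6, 3.7, 7.2]
finger_gap: 50.6
```

Run:
```python
from h import *
from rig import *
s=st()
c=capture("wrist");np.savez("w13.npz",**c);crop(c,150,370,180,320,3,"pics/w13.png")
```

```text
t 15.48 p [ 633.1 -197.6   74.8] F [-0.6  3.7  7.2] gap 50.57
```

View pics/w13.png

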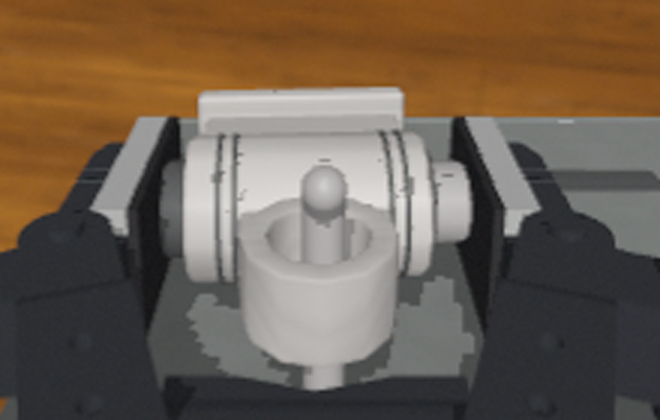

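Call:
carry_out(
  increments=[
    [[0,0,0],[0.002,0,0],-0.176],
  ],
)

```text
clock: 15.65
tool_pos: [633.8, -198.0, 74.1]
eef_rot: [[0.004, -0.099, 0.995], [-0.001, 0.995, 0.099], [-1.0, -0.002, 0.003]]
force: [-1.4, 1.6, 11.5]
finger_gap: 50.5
```

Call:
carry_out(
  increments=[
    [[0,0,0],[0.002,0,0],-0.176],
  ],
)

```text
clock: 15.78
tool_pos: [634.2, -198.4, 72.9]
eef_rot: [[0.005, -0.098, 0.995], [-0.002, 0.995, 0.098], [-1.0, -0.002, 0.004]]
force: [-1.5, 3.1, 13.9]
finger_gap: 50.4
```

Call:
carry_out(
  increments=[
    [[0,0,0],[0.001,0,0],-0.176],
  ],
)

```text
clock: 15.9
tool_pos: [634.4, -198.5, 72.2]
eef_rot: [[0.005, -0.098, 0.995], [-0.002, 0.995, 0.098], [-1.0, -0.003, 0.005]]
force: [-0.5, 2.1, 11.9]
finger_gap: 50.5
```

Call:
carry_out(
  increments=[
    [[0,0,0],[0.001,0,0],-0.176],
  ],
)

```text
clock: 16.02
tool_pos: [634.5, -198.5, 71.3]
eef_rot: [[0.005, -0.098, 0.995], [-0.002, 0.995, 0.098], [-1.0, -0.003, 0.005]]
force: [-1.2, 1.4, 12.7]
finger_gap: 50.2
```

Call:
carry_out(
  increments=[
    [[0,0,0],[-0.002,0.0015,0],-0.3],
    [[0,0,0],[-0.002,0.0015,0],-0.42],
    [[0,0,0],[0,0,0],-0.6],
    [[0,0,0],[0,0,0],-0.8],
    [[0,0,0],[0,0,0],-0.8],
  ],
)

```text
clock: 16.65
tool_pos: [631.7, -194.7, 71.0]
eef_rot: [[-0.001, -0.098, 0.995], [0.0, 0.995, 0.098], [-1.0, 0.0, -0.0]]
force: [-0.0, -0.0, 0.2]
finger_gap: 76.9
```

Run:
```python
from h import *
s=st(); to(s,621,-77.2,142)
```

```text
t 16.65 p [ 631.7 -194.7   71. ] F [-0.  -0.   0.2] gap 76.88
tool shift m [-0.071   0.1179  0.0009]
```

Call:
carry_out(
  increments=[
    [[0,0,0],[-0.036,0,0],-0.8],
    [[0,0,0],[-0.035,0,0],-0.8],
    [[0,0,0],[0,0.04,0],-0.8],
    [[0,0,0],[0,0.04,0],-0.8],
    [[0,0,0],[0,0.0379,0.0005],-0.8],
  ],
)

```text
clock: 17.27
tool_pos: [620.5, -76.2, 142.4]
eef_rot: [[0.0, -0.098, 0.995], [-0.0, 0.995, 0.098], [-1.0, -0.0, 0.0]]
force: [-0.4, 0.3, 0.5]
finger_gap: 76.8
```

Call:
carry_out(
  increments=[
    [[0,0,0],[0,0,0],-0.8],
    [[0,0,0],[0.0235,0,0],-0.8],
    [[0,0,0],[0.0235,0,0],-0.8],
    [[0,0,0],[0.022,0,0],-0.8],
    [[0,0,0],[0,0,0],-0.8],
  ],
)

```text
clock: 17.9
tool_pos: [619.0, -77.5, 70.5]
eef_rot: [[-0.005, -0.098, 0.995], [0.001, 0.995, 0.098], [-1.0, 0.001, -0.005]]
force: [0.1, -0.6, 0.1]
finger_gap: 77.1
```

Run:
```python
from h import *
from rig import *
s=st()
c=capture("wrist");np.savez("w14.npz",**c);cv2.imwrite("pics/w14.png",c["img"][:,:,::-1])
```

```text
t 17.9 p [619.  -77.5  70.5] F [ 0.1 -0.6  0.1] gap 77.06
```

View pics/w14.png

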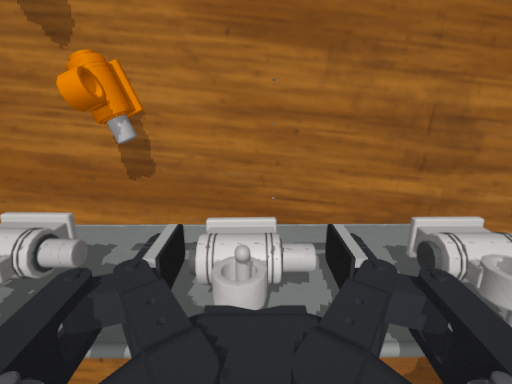

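Call:
carry_out(
  increments=[
    [[0,0,0],[0,0,0],-0.45],
    [[0,0,0],[0,-0.001,0],-0.365],
    [[0,0,0],[0,-0.001,0],-0.318],
    [[0,0,0],[0,0,0],-0.318],
  ],
)

```text
clock: 18.45
tool_pos: [622.2, -79.2, 75.2]
eef_rot: [[0.003, -0.098, 0.995], [-0.0, 0.995, 0.098], [-1.0, -0.0, 0.003]]
force: [-0.2, 1.0, 6.5]
finger_gap: 56.6
```

Call:
carry_out(
  increments=[
    [[0,0,0],[0,0,0],-0.318],
  ],
)

```text
clock: 18.58
tool_pos: [622.2, -79.2, 75.1]
eef_rot: [[0.003, -0.098, 0.995], [-0.0, 0.995, 0.098], [-1.0, -0.0, 0.003]]
force: [-0.8, 0.9, 6.4]
finger_gap: 56.4
```

Call:
carry_out(
  increments=[
    [[0,0,0],[0,-0.0015,0],-0.25],
    [[0,0,0],[0,-0.0015,0],-0.176],
    [[0,0,0],[0,0,0],-0.176],
  ],
)

```text
clock: 18.95
tool_pos: [622.8, -81.9, 76.2]
eef_rot: [[0.004, -0.098, 0.995], [0.0, 0.995, 0.098], [-1.0, 0.0, 0.004]]
force: [-2.5, 2.9, 10.4]
finger_gap: 50.6
```

Call:
carry_out(
  increments=[
    [[0,0,0],[0,0,0],-0.176],
  ],
)

```text
clock: 19.08
tool_pos: [622.8, -81.9, 76.2]
eef_rot: [[0.004, -0.099, 0.995], [0.0, 0.995, 0.099], [-1.0, -0.0, 0.004]]
force: [-1.9, 3.1, 10.1]
finger_gap: 50.7
```

Call:
carry_out(
  increments=[
    [[0,0,0],[0.002,0,0],-0.176],
  ],
)

```text
clock: 19.2
tool_pos: [623.5, -82.2, 75.6]
eef_rot: [[0.005, -0.099, 0.995], [-0.0, 0.995, 0.099], [-1.0, -0.001, 0.005]]
force: [-5.0, 2.2, 19.1]
finger_gap: 50.8
```

Call:
carry_out(
  increments=[
    [[0,0,0],[0.002,0,0],-0.176],
  ],
)

```text
clock: 19.32
tool_pos: [624.2, -82.5, 75.0]
eef_rot: [[0.006, -0.099, 0.995], [-0.001, 0.995, 0.099], [-1.0, -0.002, 0.006]]
force: [-5.2, 3.3, 21.3]
finger_gap: 50.6
```

Call:
carry_out(
  increments=[
    [[0,0,0],[0.001,0,0],-0.176],
  ],
)

```text
clock: 19.45
tool_pos: [624.6, -82.6, 74.7]
eef_rot: [[0.007, -0.099, 0.995], [-0.001, 0.995, 0.099], [-1.0, -0.002, 0.007]]
force: [-5.1, 3.3, 23.2]
finger_gap: 51.0
```

Call:
carry_out(
  increments=[
    [[0,0,0],[0.001,0,0],-0.176],
  ],
)

```text
clock: 19.58
tool_pos: [625.0, -82.7, 74.3]
eef_rot: [[0.008, -0.099, 0.995], [-0.001, 0.995, 0.099], [-1.0, -0.002, 0.008]]
force: [-6.4, 2.7, 25.3]
finger_gap: 50.6
```

Call:
carry_out(
  increments=[
    [[0,0,0],[-0.003,0.001,0],-0.25],
    [[0,0,0],[-0.003,0.002,0],-0.35],
    [[0,0,0],[0,0.001,0],-0.45],
    [[0,0,0],[0,0,0],-0.5],
    [[0,0,0],[0,0,0],-0.5],
  ],
)

```text
clock: 20.2
tool_pos: [620.5, -78.3, 72.7]
eef_rot: [[-0.001, -0.098, 0.995], [0.0, 0.995, 0.098], [-1.0, 0.0, -0.001]]
force: [0.2, -0.6, 1.4]
finger_gap: 64.3
```

Run:
```python
from h import *
from rig import *
s=st()
c=capture("wrist");np.savez("w15.npz",**c);crop(c,150,370,180,320,3,"pics/w15.png")
```

```text
t 20.2 p [620.5 -78.3  72.7] F [ 0.2 -0.6  1.4] gap 64.32
```

View pics/w15.png

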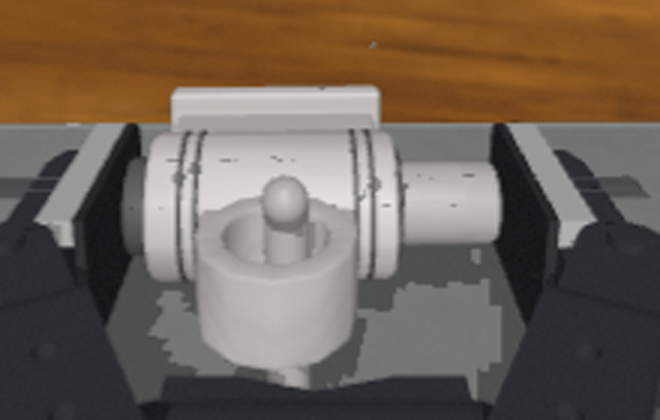

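Call:
carry_out(
  increments=[
    [[0,0,0],[0,-0.001,0],-0.42],
    [[0,0,0],[-0.0005,-0.001,0],-0.36],
    [[0,0,0],[-0.001,-0.0005,0],-0.294],
    [[0,0,0],[0,0,0],-0.294],
    [[0,0,0],[0,0,0],-0.294],
  ],
)

```text
clock: 20.88
tool_pos: [620.9, -80.7, 74.5]
eef_rot: [[-0.001, -0.098, 0.995], [0.0, 0.995, 0.098], [-1.0, 0.0, -0.001]]
force: [0.8, 0.6, -1.5]
finger_gap: 55.5
```

Run:
```python
from h import *
from rig import *
s=st()
c=capture("wrist");np.savez("w16.npz",**c);crop(c,150,370,180,320,3,"pics/w16.png")
```

```text
t 20.88 p [620.9 -80.7  74.5] F [ 0.8  0.6 -1.5] gap 55.54
```

View pics/w16.png

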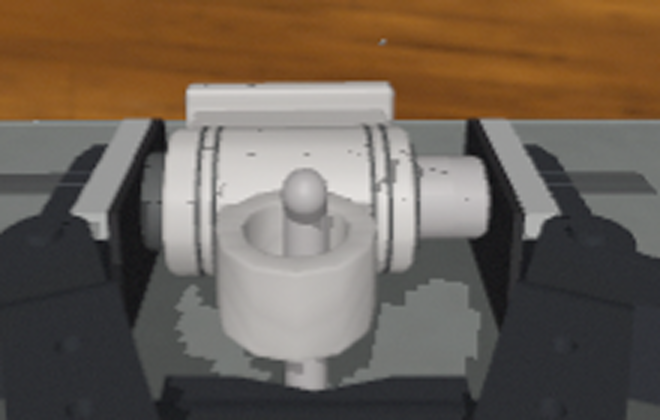

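Call:
carry_out(
  increments=[
    [[0,0,0],[-0.003,0,0],-0.294],
    [[0,0,0],[-0.003,0,0],-0.294],
    [[0,0,0],[0,0,0],-0.294],
  ],
)

```text
clock: 21.3
tool_pos: [621.5, -80.9, 81.4]
eef_rot: [[0.001, -0.098, 0.995], [-0.0, 0.995, 0.098], [-1.0, -0.0, 0.001]]
force: [-0.3, -1.2, -1.7]
finger_gap: 55.3
```

Run:
```python
from h import *
from rig import *
s=st()
c=capture("wrist");np.savez("w17.npz",**c);crop(c,150,370,180,320,3,"pics/w17.png")
```

```text
t 21.3 p [621.5 -80.9  81.4] F [-0.3 -1.2 -1.7] gap 55.34
```

View pics/w17.png

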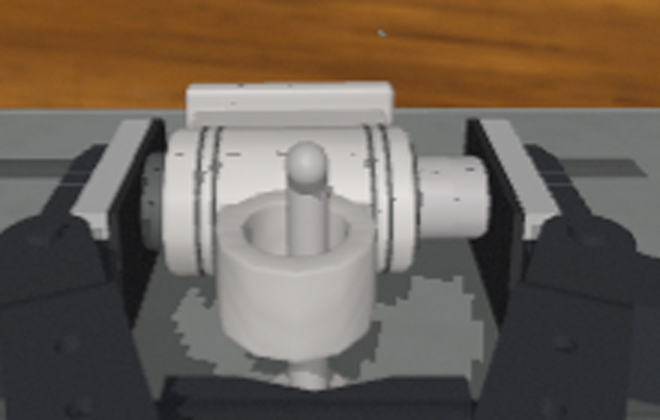

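Call:
carry_out(
  increments=[
    [[0,0,0],[0,0,-0.01],-0.294],
    [[0,0,0],[0,0,-0.01],-0.294],
    [[0,0,0],[0,0,-0.01],-0.294],
  ],
)

```text
clock: 21.72
tool_pos: [590.2, -83.7, 80.6]
eef_rot: [[-0.0, -0.098, 0.995], [0.0, 0.995, 0.098], [-1.0, 0.0, -0.0]]
force: [-0.7, 0.1, -1.2]
finger_gap: 55.2
```

Call:
carry_out(
  increments=[
    [[0,0,0],[0,0,-0.015],-0.294],
    [[0,0,0],[0,0,-0.015],-0.294],
    [[0,0,0],[0,0,-0.015],-0.294],
    [[0,0,0],[0,0,0],-0.294],
  ],
)

```text
clock: 22.22
tool_pos: [545.3, -88.2, 80.6]
eef_rot: [[-0.0, -0.098, 0.995], [0.0, 0.995, 0.098], [-1.0, 0.0, -0.0]]
force: [0.2, 0.4, -1.2]
finger_gap: 55.6
```

Run:
```python
from h import *
from rig import *
s=st()
c=capture("wrist");np.savez("w18.npz",**c);cv2.imwrite("pics/w18.png",c["img"][:,:,::-1])
c=capture("scene");crop(c,220,400,100,260,4,"pics/s18.png")
```

```text
t 22.22 p [545.3 -88.2  80.6] F [ 0.2  0.4 -1.2] gap 55.58
```

View pics/w18.png

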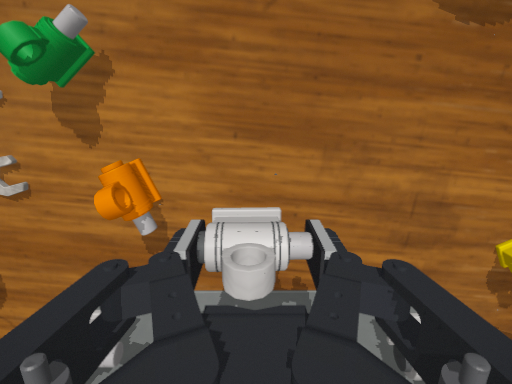

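View pics/s18.png

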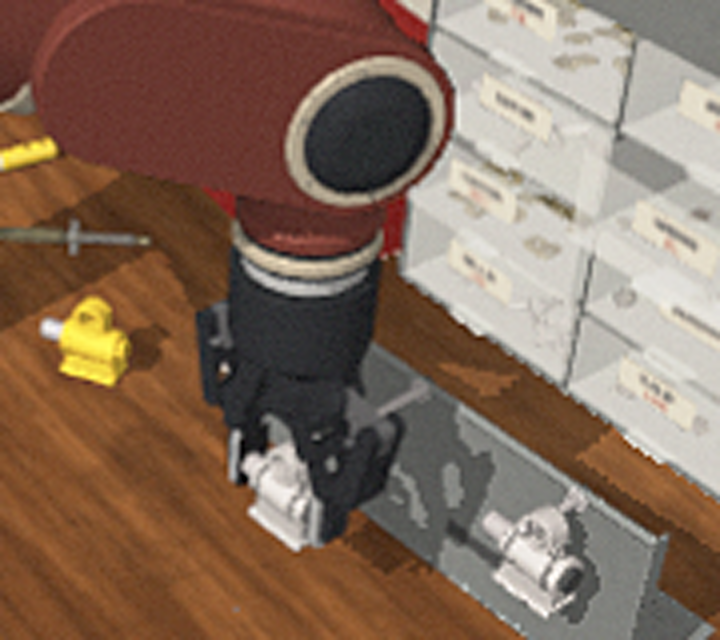

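Run:
```python
from h import *
c=load("w18")
for n,u,v in (("orange tip",155,232),("orange right",160,195),("green low",75,85),("yellow",497,255)): print(n,pix2w(c,u,v,0).round(0))
```

```text
orange tip [ 593. -174.    0.]
orange right [ 557. -170.    0.]
green low [ 473. -237.    0.]
yellow [586. 144.   0.]
```

Call:
carry_out(
  increments=[
    [[0,0,0],[0.015,0,-0.02],-0.294],
    [[0,0,0],[0.02,0,-0.02],-0.294],
    [[0,0,0],[0.02,0,-0.02],-0.294],
    [[0,0,0],[0.012,0,0],-0.294],
    [[0,0,0],[0,0,0],-0.294],
  ],
)

```text
clock: 22.95
tool_pos: [487.1, -94.0, 13.3]
eef_rot: [[-0.001, -0.098, 0.995], [0.0, 0.995, 0.098], [-1.0, 0.0, -0.001]]
force: [-0.2, -0.0, -1.2]
finger_gap: 55.5
```

Run:
```python
from h import *
from rig import *
s=st();print(np.round(s["eef_rot"],3))
c=capture("scene");crop(c,200,340,130,260,5,"pics/s19.png")
```

```text
t 22.95 p [487.1 -94.   13.3] F [-0.2 -0.  -1.2] gap 55.5
[[-0.001 -0.098  0.995]
 [ 0.     0.995  0.098]
 [-1.     0.    -0.001]]
```

View pics/s19.png

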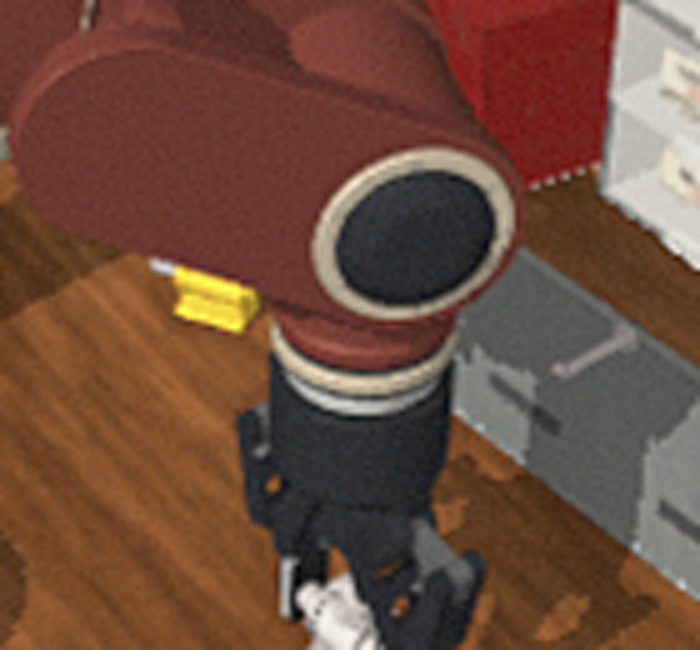

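Now down slowly, watching Fz.

Call:
carry_out(
  increments=[
    [[0,0,0],[0.003,0,0],-0.294],
    [[0,0,0],[0.003,0,0],-0.294],
    [[0,0,0],[0,0,0],-0.294],
  ],
)

```text
clock: 23.38
tool_pos: [486.9, -94.0, 7.8]
eef_rot: [[-0.0, -0.098, 0.995], [0.0, 0.995, 0.098], [-1.0, 0.0, -0.0]]
force: [0.6, 0.5, -1.6]
finger_gap: 55.5
```

Call:
carry_out(
  increments=[
    [[0,0,0],[0.0015,0,0],-0.294],
    [[0,0,0],[0.0,0,0],-0.294],
  ],
)

```text
clock: 23.62
tool_pos: [486.7, -94.0, 6.2]
eef_rot: [[-0.0, -0.098, 0.995], [0.0, 0.995, 0.098], [-1.0, 0.0, -0.0]]
force: [-1.3, -0.8, -1.5]
finger_gap: 55.6
```

Call:
carry_out(
  increments=[
    [[0,0,0],[0.0015,0,0],-0.294],
    [[0,0,0],[0.0,0,0],-0.294],
  ],
)

```text
clock: 23.88
tool_pos: [486.6, -94.0, 4.7]
eef_rot: [[-0.0, -0.098, 0.995], [0.0, 0.995, 0.098], [-1.0, 0.0, -0.0]]
force: [0.5, -0.0, -2.6]
finger_gap: 55.7
```

Call:
carry_out(
  increments=[
    [[0,0,0],[0.001,0,0],-0.294],
    [[0,0,0],[0.0,0,0],-0.294],
  ],
)

```text
clock: 24.12
tool_pos: [486.7, -94.0, 3.7]
eef_rot: [[-0.0, -0.098, 0.995], [0.0, 0.995, 0.098], [-1.0, 0.0, -0.0]]
force: [0.2, -0.2, -1.7]
finger_gap: 55.6
```

Call:
carry_out(
  increments=[
    [[0,0,0],[0.001,0,0],-0.294],
    [[0,0,0],[0.0,0,0],-0.294],
  ],
)

```text
clock: 24.38
tool_pos: [487.1, -94.1, 3.4]
eef_rot: [[0.0, -0.098, 0.995], [-0.0, 0.995, 0.098], [-1.0, -0.0, 0.0]]
force: [-1.2, 0.0, 4.9]
finger_gap: 55.6
```

Call:
carry_out(
  increments=[
    [[0,0,0],[0,0,0],-0.33],
    [[0,0,0],[0,0,0],-0.37],
    [[0,0,0],[0,0,0],-0.41],
    [[0,0,0],[0,0,0],-0.5],
    [[0,0,0],[0,0,0],-0.8],
  ],
)

```text
clock: 25.0
tool_pos: [486.7, -94.0, 2.8]
eef_rot: [[-0.0, -0.098, 0.995], [0.0, 0.995, 0.098], [-1.0, 0.0, -0.0]]
force: [-0.9, -0.3, 0.5]
finger_gap: 76.8
```

Call:
carry_out(
  increments=[
    [[0,0,0],[0,0,0],-0.8],
    [[0,0,0],[0,0,0],-0.8],
  ],
)

```text
clock: 25.25
tool_pos: [486.8, -94.1, 2.8]
eef_rot: [[0.0, -0.098, 0.995], [-0.0, 0.995, 0.098], [-1.0, -0.0, 0.0]]
force: [0.4, -0.4, -0.1]
finger_gap: 77.0
```

Run:
```python
from h import *
from rig import *
s=st()
c=capture("wrist");np.savez("w20.npz",**c);cv2.imwrite("pics/w20.png",c["img"][:,:,::-1])
```

```text
t 25.25 p [486.8 -94.1   2.8] F [ 0.4 -0.4 -0.1] gap 76.97
```

View pics/w20.png

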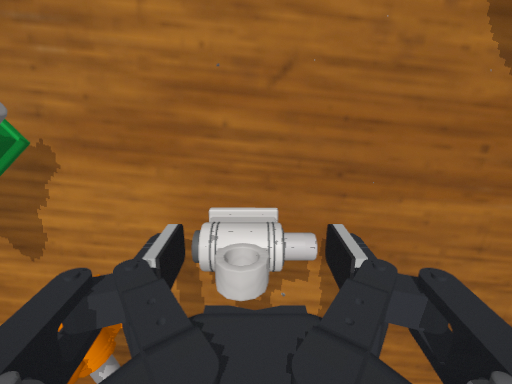

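Call:
carry_out(
  increments=[
    [[0,0,0],[-0.03,0,0],-0.8],
    [[0,0,0],[-0.045,0,0],-0.8],
    [[0,0,0],[-0.045,0,0],-0.8],
    [[0,0,0],[0,0,0],-0.8],
  ],
)

```text
clock: 25.8
tool_pos: [489.8, -95.1, 127.8]
eef_rot: [[0.009, -0.098, 0.995], [-0.003, 0.995, 0.098], [-1.0, -0.004, 0.009]]
force: [0.1, -0.1, -0.5]
finger_gap: 76.8
```

Run:
```python
from h import *
from rig import *
s=st();print(np.round(s["q"],3))
c=capture("wrist");np.savez("w21.npz",**c);cv2.imwrite("pics/w21.png",c["img"][:,:,::-1]);crop(c,170,345,130,250,4,"pics/w21c.png")
c=capture("top");np.savez("t21.npz",**c);crop(c,220,380,120,260,5,"pics/t21.png")
```

```text
t 25.8 p [489.8 -95.1 127.8] F [ 0.1 -0.1 -0.5] gap 76.76
[-0.341 -0.173  2.006 -0.     1.299 -2.01 ]
```

View pics/w21c.png

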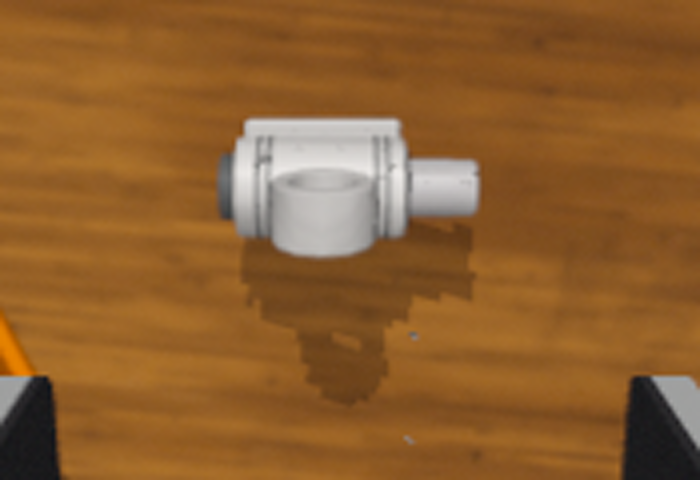

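Run:
```python
from h import *
c=load("w21")
f=lambda x,y:(170+(x+.5)/4-.5,130+(y+.5)/4-.5)
a=pix2w(c,*f(219,187),24);b=pix2w(c,*f(479,187),24);print(a.round(1),b.round(1),((a+b)/2).round(1),np.linalg.norm(a-b))
th=np.arctan2(-(b-a)[0],(b-a)[1]);print(np.degrees(th))
```

```text
[ 486.8 -124.8   24. ] [480.7 -64.   24. ] [483.7 -94.4  24. ] 61.072491783162256
5.702954467208595
```

View pics/t21.png

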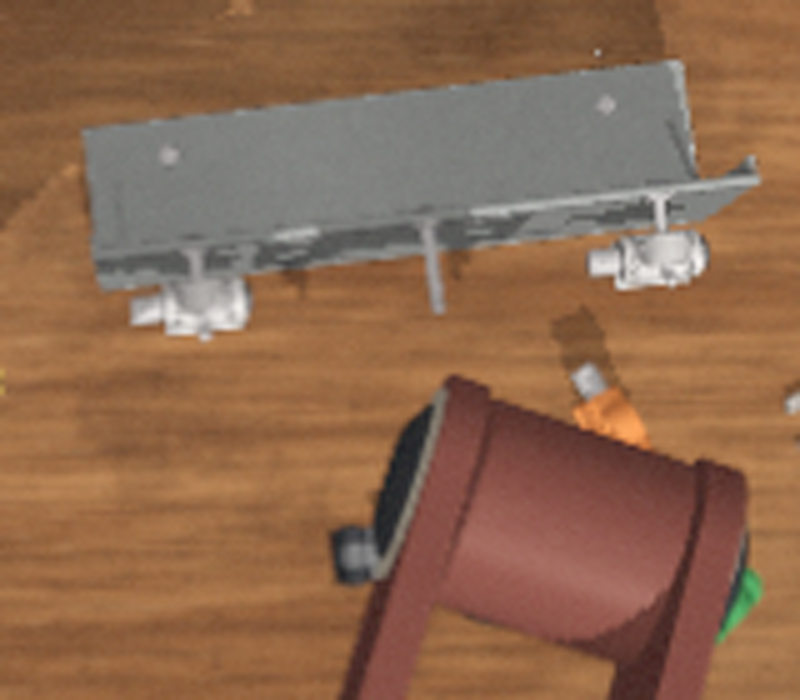

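Call:
carry_out(
  increments=[
    [[10,0,0],[0,0,0],-0.5],
    [[10,0,0],[0,0,0],-0.4],
    [[10,0,0],[0,0,0],-0.3],
    [[10,0,0],[0,0,0],-0.2],
    [[10,0,0],[0,0,0],-0.2],
  ],
)

```text
clock: 26.52
tool_pos: [485.3, -93.5, 120.3]
eef_rot: [[-0.004, 0.703, 0.711], [0.002, 0.711, -0.703], [-1.0, -0.002, -0.004]]
force: [0.1, -0.4, 0.8]
finger_gap: 51.4
```

Call:
carry_out(
  increments=[
    [[10,0,0],[0,0,0],-0.2],
    [[10,0,0],[0,0,0],-0.2],
    [[10,0,0],[0,0,0],-0.2],
    [[10,0,0],[0,0,0],-0.2],
    [[0,0,0],[0,0,0],-0.2],
  ],
)

```text
clock: 27.15
tool_pos: [485.5, -93.6, 120.7]
eef_rot: [[-0.004, 0.995, 0.1], [0.001, 0.1, -0.995], [-1.0, -0.003, -0.002]]
force: [0.0, 0.3, -0.3]
finger_gap: 51.1
```

Run:
```python
from h import *
from rig import *
s=st();print(np.round(s["eef_rot"],3));to(s,485.4,-98.2,70)
c=capture("wrist");np.savez("w22.npz",**c);cv2.imwrite("pics/w22.png",c["img"][:,:,::-1])
```

```text
t 27.15 p [485.5 -93.6 120.7] F [ 0.   0.3 -0.3] gap 51.08
[[-0.004  0.995  0.1  ]
 [ 0.001  0.1   -0.995]
 [-1.    -0.003 -0.002]]
tool shift m [ 0.0507 -0.0004  0.0046]
```

View pics/w22.png

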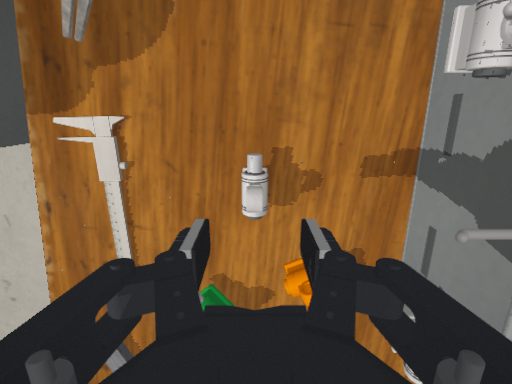

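Call:
carry_out(
  increments=[
    [[0,0,0],[0.025,0,0.0046],-0.2],
    [[0,0,0],[0.025,0,0],-0.2],
    [[0,0,0],[0,0,0],-0.2],
    [[0,0,0],[0,0,0],-0.2],
  ],
)

```text
clock: 27.7
tool_pos: [487.5, -98.7, 73.2]
eef_rot: [[0.0, 0.995, 0.099], [-0.0, 0.099, -0.995], [-1.0, 0.0, 0.0]]
force: [-0.8, -0.5, 0.9]
finger_gap: 51.2
```

Run:
```python
from h import *
from rig import *
s=st();to(s,485.4,-98.2,11)
c=capture("wrist");np.savez("w23.npz",**c);cv2.imwrite("pics/w23.png",c["img"][:,:,::-1])
```

```text
t 27.7 p [487.5 -98.7  73.2] F [-0.8 -0.5  0.9] gap 51.24
tool shift m [ 0.0622 -0.002  -0.0007]
```

View pics/w23.png

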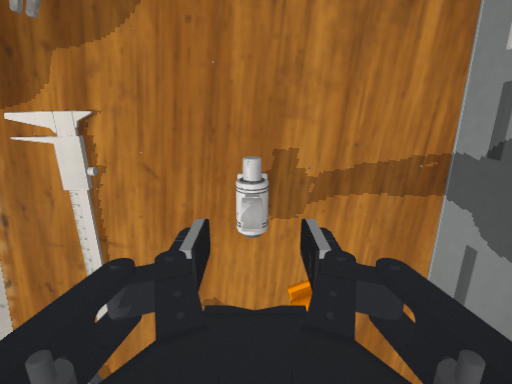

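Call:
carry_out(
  increments=[
    [[0,0,0],[0.02,-0.0015,0],-0.2],
    [[0,0,0],[0.02,0,0],-0.2],
    [[0,0,0],[0.018,0,0],-0.2],
    [[0,0,0],[0,0,0],-0.2],
    [[0,0,0],[0,0,0],-0.2],
  ],
)

```text
clock: 28.38
tool_pos: [486.4, -99.0, 15.6]
eef_rot: [[0.001, 0.995, 0.099], [-0.0, 0.099, -0.995], [-1.0, 0.001, 0.001]]
force: [0.3, 0.1, 0.4]
finger_gap: 51.6
```

Run:
```python
from h import *
from rig import *
s=st();to(s,485.4,-98.2,11)
c=capture("wrist");np.savez("w24.npz",**c);cv2.imwrite("pics/w24.png",c["img"][:,:,::-1])
```

```text
t 28.38 p [486.4 -99.   15.6] F [0.3 0.1 0.4] gap 51.59
tool shift m [ 0.0046 -0.0009 -0.0009]
```

View pics/w24.png

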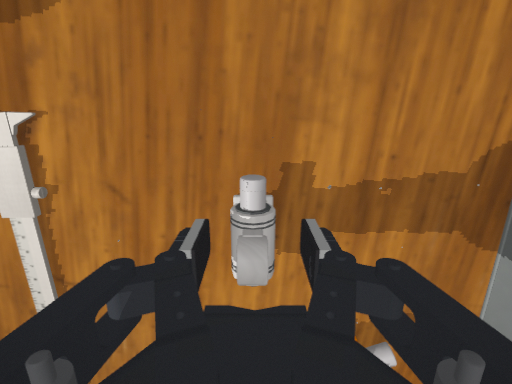

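Call:
carry_out(
  increments=[
    [[0,0,0],[0.0045,-0.001,0],-0.1],
    [[0,0,0],[0,0,0],0.1],
    [[0,0,0],[0,0,0],0.3],
    [[0,0,0],[0,0,0],0.4],
    [[0,0,0],[0,0,0],0.4],
  ],
)

```text
clock: 29.05
tool_pos: [484.8, -98.9, 10.4]
eef_rot: [[0.0, 0.995, 0.098], [-0.0, 0.098, -0.995], [-1.0, 0.0, 0.0]]
force: [0.2, -0.4, 0.7]
finger_gap: 25.3
```

Call:
carry_out(
  increments=[
    [[0,0,0],[0,0,0],0.43],
    [[0,0,0],[0,0,0],0.46],
    [[0,0,0],[0,0,0],0.48],
    [[0,0,0],[0,0,0],0.48],
  ],
)

```text
clock: 29.55
tool_pos: [484.9, -98.9, 10.5]
eef_rot: [[0.0, 0.995, 0.098], [-0.0, 0.098, -0.995], [-1.0, 0.0, 0.0]]
force: [0.0, 1.1, 1.5]
finger_gap: 23.0
```

Run:
```python
from h import *
from rig import *
s=st()
c=capture("wrist");np.savez("w25.npz",**c);cv2.imwrite("pics/w25.png",c["img"][:,:,::-1])
```

```text
t 29.55 p [484.9 -98.9  10.5] F [0.  1.1 1.5] gap 23.05
```

View pics/w25.png

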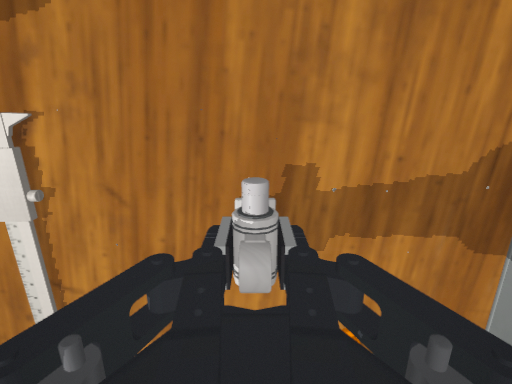

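Call:
carry_out(
  increments=[
    [[0,0,0],[-0.005,0,0],0.5],
    [[0,0,0],[-0.01,0,0],0.5],
    [[0,0,0],[-0.01,0,0],0.5],
    [[0,0,0],[0,0,0],0.5],
  ],
)

```text
clock: 30.1
tool_pos: [485.8, -99.3, 36.8]
eef_rot: [[0.003, 0.995, 0.098], [-0.001, 0.098, -0.995], [-1.0, 0.003, 0.001]]
force: [0.5, -0.1, -2.0]
finger_gap: 22.4
```

Run:
```python
from h import *
from rig import *
s=st()
c=capture("wrist");np.savez("w26.npz",**c);crop(c,170,345,150,300,4,"pics/w26.png")
```

```text
t 30.1 p [485.8 -99.3  36.8] F [ 0.5 -0.1 -2. ] gap 22.42
```

View pics/w26.png

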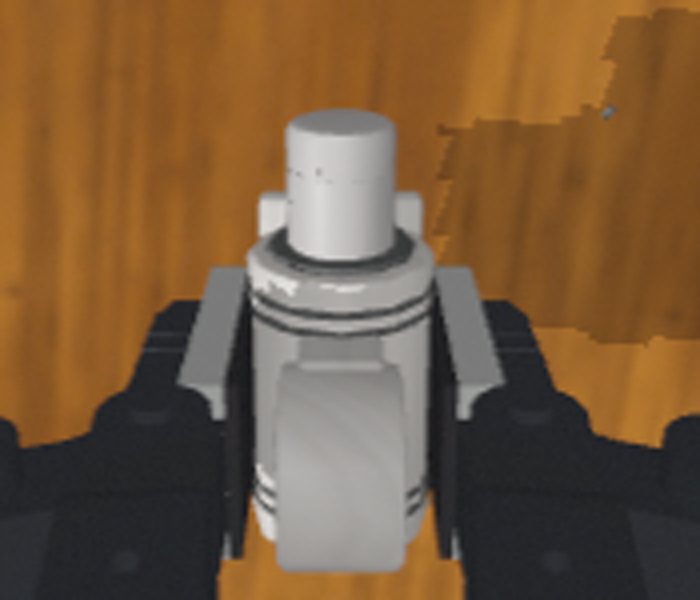

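Call:
carry_out(
  increments=[
    [[5.2,0,0],[-0.05,0,0],0.5],
    [[5.2,0,0],[-0.05,0,0],0.5],
    [[0,0,0],[0,-0.0065,-0.03],0.5],
    [[0,0,0],[0,-0.0065,-0.05],0.5],
    [[0,0,0],[0,-0.0065,-0.05],0.5],
  ],
)

```text
clock: 30.78
tool_pos: [475.7, 33.4, 135.1]
eef_rot: [[0.0, 0.996, -0.084], [0.0, -0.084, -0.996], [-1.0, 0.0, -0.0]]
force: [0.1, -0.0, -1.2]
finger_gap: 22.5
```

Call:
carry_out(
  increments=[
    [[0,0,0],[0,-0.0065,-0.05],0.5],
    [[0,0,0],[0,-0.0065,-0.05],0.5],
    [[0,0,0],[0,-0.0065,-0.05],0.5],
    [[0,0,0],[0,-0.0065,-0.045],0.5],
    [[0,0,0],[0,0,-0.025],0.5],
  ],
)

```text
clock: 31.4
tool_pos: [467.5, 255.7, 134.7]
eef_rot: [[-0.001, 0.997, -0.081], [-0.0, -0.081, -0.997], [-1.0, -0.001, 0.0]]
force: [0.3, -0.5, -0.3]
finger_gap: 22.3
```

Call:
carry_out(
  increments=[
    [[0,0,0],[0,0,0],0.5],
    [[0,0,0],[0,0,0],0.5],
  ],
)

```text
clock: 31.65
tool_pos: [468.1, 253.0, 134.8]
eef_rot: [[-0.001, 0.997, -0.083], [-0.001, -0.083, -0.997], [-1.0, -0.001, 0.001]]
force: [-0.1, -0.9, -1.7]
finger_gap: 22.6
```

Run:
```python
from h import *
from rig import *
s=st();print(np.round(s["eef_rot"],3))
c=capture("wrist");np.savez("w27.npz",**c);cv2.imwrite("pics/w27.png",c["img"][:,:,::-1])
```

```text
t 31.65 p [468.1 253.  134.8] F [-0.1 -0.9 -1.7] gap 22.61
[[-0.001  0.997 -0.083]
 [-0.001 -0.083 -0.997]
 [-1.    -0.001  0.001]]
```

View pics/w27.png

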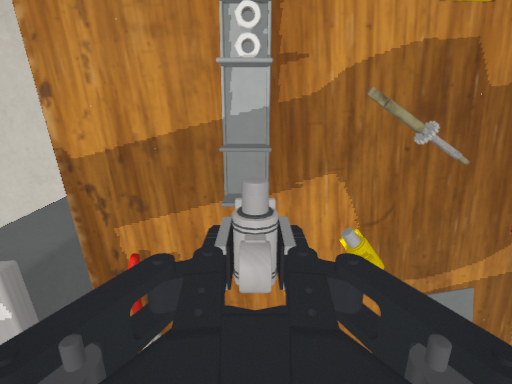

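Run:
```python
from h import *
c=load("w27");crop(c,205,290,45,215,4,"pics/w27c.png")
```

```text
(no output)
```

View pics/w27c.png

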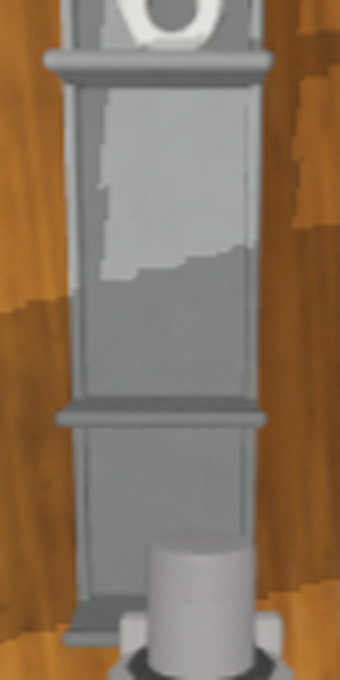

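Run:
```python
from h import *
c=load("w27")
f=lambda x,y:(205+(x+.5)/4-.5,45+(y+.5)/4-.5)
P=[pix2w(c,*f(*p),34) for p in ((45,60),(272,60),(57,419),(266,419))]
for p in P: print(p.round(1))
a=(P[0]+P[1])/2;b=(P[2]+P[3])/2
print(a,b,(a+b)/2,np.linalg.norm(a-b),np.linalg.norm(P[0]-P[1]),np.linalg.norm(P[2]-P[3]),np.degrees(np.arctan2(-(a-b)[0],(a-b)[1])))
```

```text
[444.3 362.1  34. ]
[491.2 358.2  34. ]
[437.9 287.6  34. ]
[485.  283.7  34. ]
[467.75774289 360.1673907   34.        ] [461.44947146 285.62030077  34.        ] [464.60360717 322.89384573  34.        ] 74.81352087315595 47.11715896205894 47.21195750866456 -4.836919786089376
```

Call:
carry_out(
  increments=[
    [[0,0,0],[0,-0.004,-0.033],0.5],
    [[0,0,0],[0,-0.004,-0.032],0.5],
    [[0,0,0],[0,0,0],0.5],
    [[0,0,0],[0,0,0],0.5],
  ],
)

```text
clock: 32.2
tool_pos: [465.9, 318.0, 135.1]
eef_rot: [[-0.0, 0.996, -0.084], [-0.001, -0.084, -0.996], [-1.0, -0.0, 0.001]]
force: [-0.3, -0.6, -2.5]
finger_gap: 21.9
```

Run:
```python
from h import *
from rig import *
s=st();to(s,465.6,318.4,60)
c=capture("wrist");np.savez("w28.npz",**c);cv2.imwrite("pics/w28.png",c["img"][:,:,::-1])
c=capture("scene");crop(c,110,250,80,230,4,"pics/s28.png")
```

```text
t 32.2 p [465.9 318.  135.1] F [-0.3 -0.6 -2.5] gap 21.91
tool shift m [ 0.0751 -0.0003 -0.0005]
```

View pics/w28.png

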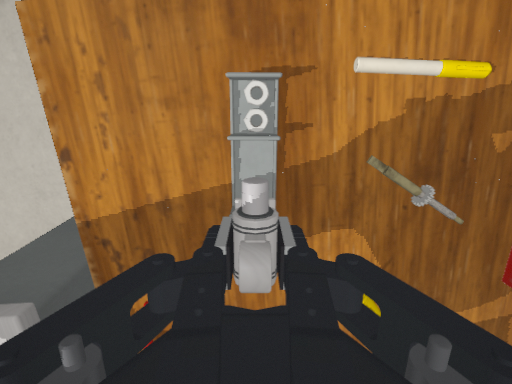

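View pics/s28.png

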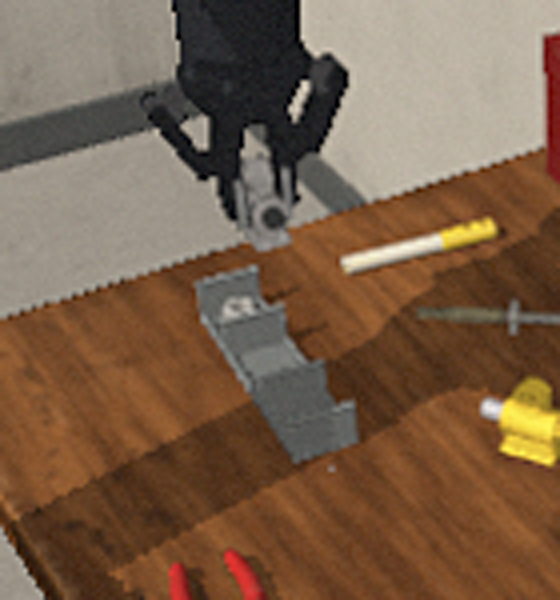

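Call:
carry_out(
  increments=[
    [[0,0,0],[0.03,0,0],0.5],
    [[0,0,0],[0.03,0,0],0.5],
    [[0,0,0],[0.015,0,0],0.5],
    [[0,0,0],[0,0,0],0.5],
  ],
)

```text
clock: 32.8
tool_pos: [465.1, 318.2, 59.1]
eef_rot: [[-0.002, 0.996, -0.084], [-0.001, -0.084, -0.997], [-1.0, -0.002, 0.001]]
force: [-0.1, -0.8, -2.0]
finger_gap: 22.3
```

Run:
```python
from h import *
from rig import *
s=st();to(s,465.6,318.4,20)
c=capture("wrist");np.savez("w29.npz",**c);crop(c,170,345,80,310,3,"pics/w29.png")
c=capture("scene");crop(c,110,250,80,230,4,"pics/s29.png")
```

```text
t 32.8 p [465.1 318.2  59.1] F [-0.1 -0.8 -2. ] gap 22.31
tool shift m [ 0.0391  0.0006 -0.0003]
```

View pics/w29.png

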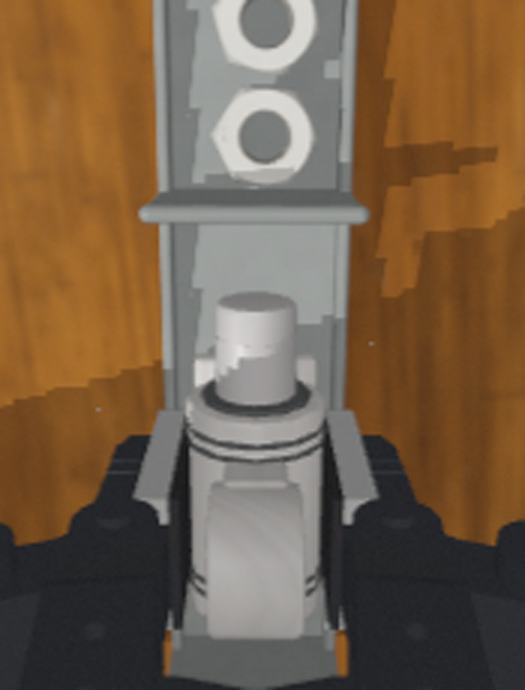

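View pics/s29.png

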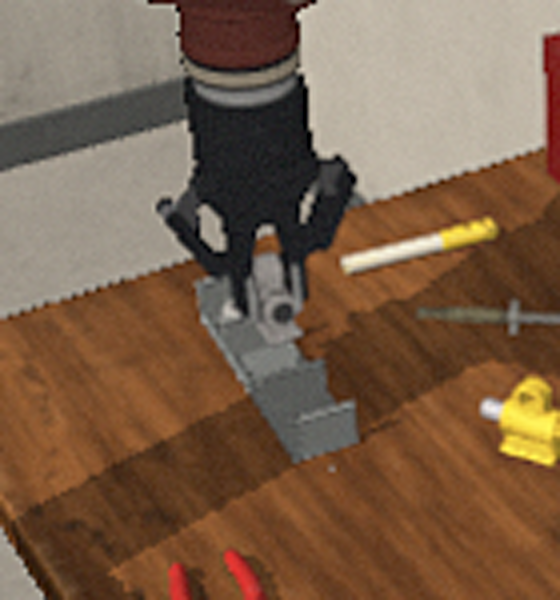

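Run:
```python
from h import *
c=load("w29")
f=lambda x,y:(170+(x+.5)/3-.5,80+(y+.5)/3-.5)
t=pix2w(c,*f(256,302),72.6);k=pix2w(c,*f(254,212),34);print(t.round(1),k.round(1))
```

```text
[467.8 351.9  72.6] [468.  360.8  34. ]
```

Call:
carry_out(
  increments=[
    [[0,0,0],[0.015,0,-0.001],0.5],
    [[0,0,0],[0.012,0,0],0.5],
    [[0,0,0],[0.01,0,0],0.5],
    [[0,0,0],[0,0,0],0.5],
  ],
)

```text
clock: 33.4
tool_pos: [464.8, 319.6, 21.7]
eef_rot: [[-0.003, 0.997, -0.083], [-0.001, -0.083, -0.997], [-1.0, -0.002, 0.002]]
force: [-0.9, -0.4, -1.1]
finger_gap: 22.0
```

Call:
carry_out(
  increments=[
    [[0,0,0],[0.002,0,0],0.5],
    [[0,0,0],[0.001,0,0],0.5],
    [[0,0,0],[0,0,0],0.5],
  ],
)

```text
clock: 33.78
tool_pos: [466.1, 320.2, 20.6]
eef_rot: [[0.001, 0.997, -0.083], [0.0, -0.083, -0.997], [-1.0, 0.001, -0.0]]
force: [-0.8, -0.2, -1.5]
finger_gap: 22.4
```

Call:
carry_out(
  increments=[
    [[0,0,0],[0.0015,0,0],0.5],
    [[0,0,0],[0,0,0],0.5],
  ],
)

```text
clock: 34.02
tool_pos: [465.9, 320.1, 18.8]
eef_rot: [[-0.0, 0.997, -0.083], [-0.0, -0.083, -0.997], [-1.0, -0.0, 0.0]]
force: [-0.0, -0.2, -1.8]
finger_gap: 22.7
```

Call:
carry_out(
  increments=[
    [[0,0,0],[0.002,0,0],0.5],
    [[0,0,0],[0.001,0,0],0.5],
    [[0,0,0],[0,0,0],0.5],
  ],
)

```text
clock: 34.4
tool_pos: [465.8, 320.1, 15.6]
eef_rot: [[-0.0, 0.997, -0.083], [-0.0, -0.083, -0.997], [-1.0, -0.0, 0.0]]
force: [-0.7, -0.2, -0.7]
finger_gap: 22.2
```

Call:
carry_out(
  increments=[
    [[0,0,0],[0.001,0,0],0.5],
    [[0,0,0],[0,0,0],0.5],
  ],
)

```text
clock: 34.65
tool_pos: [465.8, 320.1, 14.7]
eef_rot: [[-0.0, 0.997, -0.083], [-0.0, -0.083, -0.997], [-1.0, -0.0, 0.0]]
force: [-0.2, -0.2, -1.5]
finger_gap: 22.4
```

Call:
carry_out(
  increments=[
    [[0,0,0],[0.001,0,0],0.5],
    [[0,0,0],[0,0,0],0.5],
  ],
)

```text
clock: 34.9
tool_pos: [465.9, 320.1, 13.7]
eef_rot: [[-0.0, 0.997, -0.083], [-0.0, -0.083, -0.997], [-1.0, -0.0, 0.0]]
force: [0.2, -0.7, -1.2]
finger_gap: 22.3
```

Call:
carry_out(
  increments=[
    [[0,0,0],[0.001,0,0],0.5],
    [[0,0,0],[0,0,0],0.5],
  ],
)

```text
clock: 35.15
tool_pos: [466.1, 320.2, 13.6]
eef_rot: [[0.0, 0.997, -0.083], [-0.0, -0.083, -0.997], [-1.0, 0.0, -0.0]]
force: [-2.2, -1.7, 4.9]
finger_gap: 22.4
```

Run:
```python
from h import *
from rig import *
s=st()
c=capture("wrist");np.savez("w30.npz",**c);crop(c,170,345,80,310,3,"pics/w30.png")
```

```text
t 35.15 p [466.1 320.2  13.6] F [-2.2 -1.7  4.9] gap 22.42
```

View pics/w30.png

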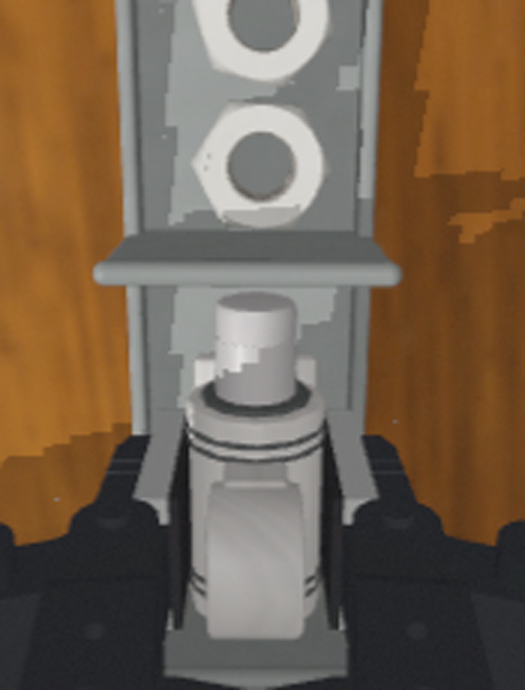

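Call:
carry_out(
  increments=[
    [[0,0,0],[0,0,0],0.45],
    [[0,0,0],[0,0,0],0.41],
    [[0,0,0],[0,0,0],0.36],
    [[0,0,0],[0,0,0],0.26],
    [[0,0,0],[0,0,0],0.22],
  ],
)

```text
clock: 35.83
tool_pos: [465.9, 320.1, 12.6]
eef_rot: [[-0.0, 0.997, -0.083], [-0.0, -0.083, -0.997], [-1.0, -0.0, 0.0]]
force: [0.1, 0.2, -0.0]
finger_gap: 33.3
```

Call:
carry_out(
  increments=[
    [[0,0,0],[0,0,0],0.22],
    [[0,0,0],[0,0,0],0.22],
  ],
)

```text
clock: 36.08
tool_pos: [465.9, 320.1, 12.8]
eef_rot: [[0.0, 0.997, -0.083], [-0.0, -0.083, -0.997], [-1.0, 0.0, 0.0]]
force: [-0.4, -0.5, 0.7]
finger_gap: 33.3
```

Run:
```python
from h import *
from rig import *
s=st()
c=capture("wrist");np.savez("w31.npz",**c);crop(c,170,345,80,310,3,"pics/w31.png")
```

```text
t 36.08 p [465.9 320.1  12.8] F [-0.4 -0.5  0.7] gap 33.32
```

View pics/w31.png

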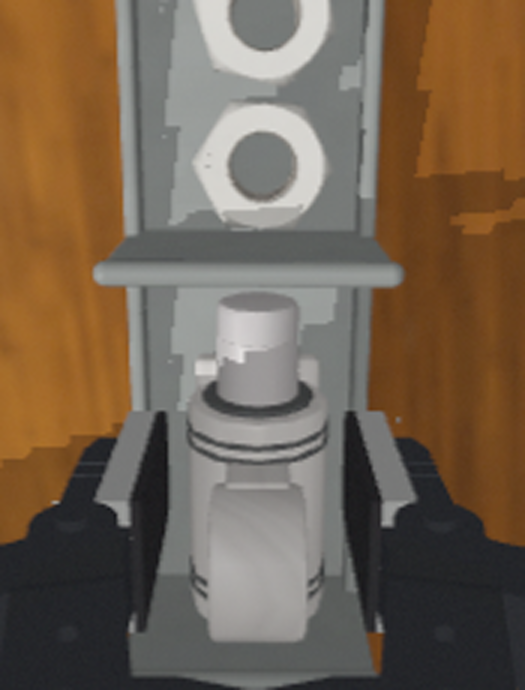

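Released, standing. Raise straight up and verify.

Call:
carry_out(
  increments=[
    [[0,0,0],[-0.01,0,0],0.22],
    [[0,0,0],[-0.03,0,0],0.22],
    [[0,0,0],[-0.05,0,0],0.22],
    [[0,0,0],[-0.05,0,0],0.22],
    [[0,0,0],[0,0,0.05],0.22],
  ],
)

```text
clock: 36.75
tool_pos: [465.4, 272.8, 160.2]
eef_rot: [[0.012, 0.997, -0.079], [0.005, -0.079, -0.997], [-1.0, 0.011, -0.006]]
force: [1.3, -0.6, -0.1]
finger_gap: 33.4
```

Call:
carry_out(
  increments=[
    [[0,0,0],[0,0,0.05],0.22],
    [[0,0,0],[0,0,0],0.22],
    [[0,0,0],[0,0,0],0.22],
  ],
)

```text
clock: 37.12
tool_pos: [457.9, 220.7, 153.5]
eef_rot: [[0.001, 0.997, -0.083], [0.001, -0.083, -0.997], [-1.0, 0.001, -0.001]]
force: [0.3, -0.2, -0.6]
finger_gap: 33.4
```

Run:
```python
from h import *
from rig import *
s=st()
c=capture("wrist");np.savez("w32.npz",**c);crop(c,190,310,30,210,4,"pics/w32.png")
c=capture("scene");np.savez("s32.npz",**c);cv2.imwrite("pics/s32.png",cv2.resize(c["img"][90:290,90:420,::-1],None,fx=2.4,fy=2.4))
```

```text
t 37.12 p [457.9 220.7 153.5] F [ 0.3 -0.2 -0.6] gap 33.39
```

View pics/w32.png

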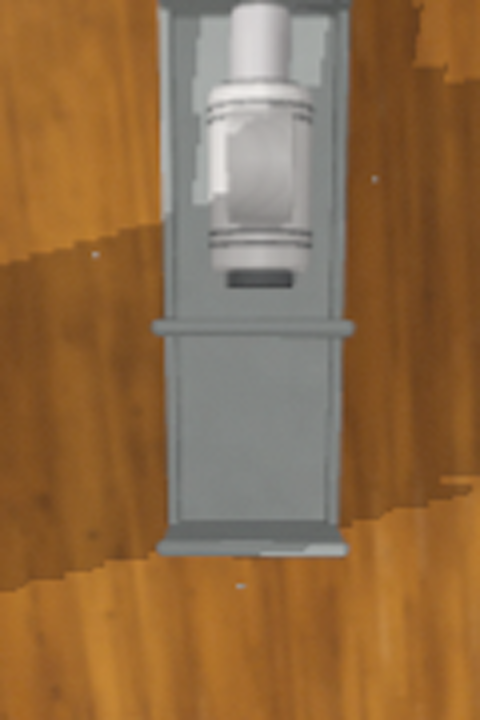

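View pics/s32.png

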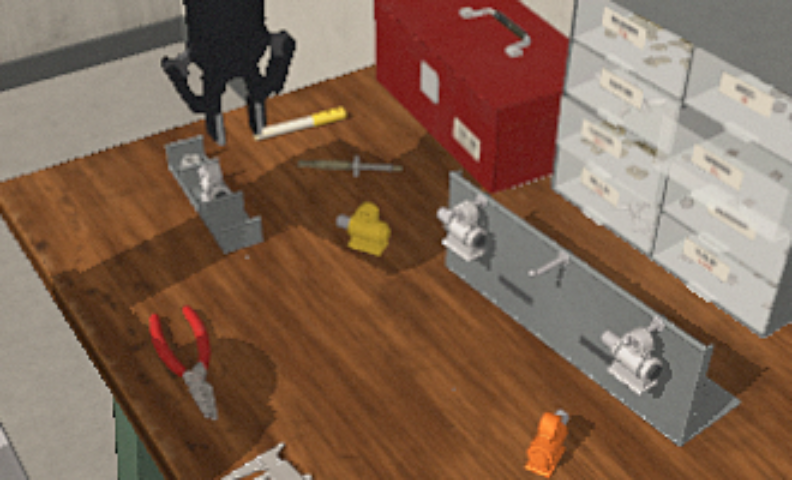

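Run:
```python
from h import *
c=load("w32")
f=lambda x,y:(190+(x+.5)/4-.5,30+(y+.5)/4-.5)
p=pix2w(c,*f(260,279),27);k=pix2w(c,*f(253,327),34);t=pix2w(c,*f(261,4),27)
u=np.array([.084,.9965,0])
print(p.round(1),k.round(1),t.round(1),"plug above cheek centre",(p-k)@u,"expected 7.5")
```

```text
[463.8 296.5  27. ] [461.2 285.7  34. ] [468.9 355.3  27. ] plug above cheek centre 10.979631943839122 expected 7.5
```

```bash
python3 -c "
from rig import *
print(close_job())"
```

```text
the job is handed in; nothing more can be done
None
```

The sound tensioner, from the middle peg, now stands on its foot in the middle bay of the kit tray, and the job is handed in. The hand-in gave no verdict.

**Which one is sound:** I squeezed all three to about 51 mm, roughly 9 mm of plunger travel. I judged them by how far the fingers lagged their command, and for two of them by how hard the pads gripped before slipping.

| Peg | Finger lag | Pad slip force | Verdict |
|---|---|---|---|
| +y | about 1.15 mm | not tested | stiff |
| Middle | about 0.65 mm | over 25 N | sound |
| −y | about 0.5 mm | about 12.5 N | tired |

The lag alone barely separates the middle one from the −y one (50.6 against 50.5 mm at the fingers). The slip force decided between those two. The gripper gives no direct force reading, so no squeeze force was measured.

**Moving it:** I lifted the sound one off its peg by its ends at 55.5 mm, which is about 12 N if it has the stated sound spring. I stood it on the open bench and let go. I then took it across the barrel and lowered it into the bay until it touched.

**Last checks:**
- **Placement:** in the pictures it stands upright with its plunger out, centred across the bay to about 2 mm and roughly 3 mm towards +y, against 9 mm allowed. The last two readings of that offset, about 3 and 3.5 mm, were larger than the 1 mm or so I estimated before letting go.
- **Other two:** both still hang on their pegs.
- **Robot and time:** the gripper was clear of everything, and the clock read about 37 s of the 69 s allowed.

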